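# Slide the standing stem into the bayonet socket and lock the collar

### The job

Slide the tall standing extension stem upright across the slate into the mouth of the bayonet socket by pushing it low on its foot, without gripping, lifting or toppling it, and press it gently but firmly home against the stop inside for a moment. Then turn the collar's lever all the way round so that its keeper bar closes the mouth behind the foot, let go, and leave the loose parts lying about undisturbed.

Things in the scene. Friction and masses are not known exactly. Their poses are not given: they have to be found in the camera images.
- stem: Tall narrow tarnished nickel stem standing loose on the bench, 237 mm high, hollow, 0.4 to 0.65 kg: round foot 50 mm in diameter, 30 mm high, then a 24 mm shaft with a cream ceramic ring and a 32 mm head. Origin: centre of the foot's underside, z up. Pushed above about 30 mm height it tips instead of sliding; it must stay on the bench and never lean over 8 degrees.
- stem_ring (a point): Centre of the stem's fragile cream ceramic ring (34 mm diameter, 30 mm high), 110 mm above its foot's underside. Because of it the gripper must never load the stem anywhere with more than 20 N (all contacts together), so it cannot be gripped.
- socket: Dark steel socket fixed to the bench, placed and turned differently each time. Origin on the bench, mid-pocket; x points into the pocket (the way to push), y to its left, where the collar is. Side walls 30 mm high, 56 mm apart inside (3 mm play each side of the foot), x = -5 to +55 mm; 45 degree guide wings open out ahead of them to x = -32 mm, 106 mm apart. No floor: the foot slides on slate.
- pocket (a point): The socket's origin again. A rigid stop, 28 mm high, closes the pocket; its setting differs each time and is not measured: with the foot on it the stem's centre is anywhere from socket x = -5 to +5 mm, so feel for it. Home means at least 5 N of foot on stop, held 0.3 s; the stem's sliding friction (2 to 6 N) comes on top of that in what the gripper feels.
- collar (a joint): Steel collar on an upright axis beside the mouth: 0 = open, grows anticlockwise from above to the end stop 2.18 rad = closed (above 2.05 counts); stiff (0.2 N m), stays where left. Its keeper bar, 108 mm from the axis, 12 mm wide, 13 to 25 mm above the bench, points 145 degrees from socket x at 0; closed it lies across the mouth at socket x = -40 mm.
- collar_axis (a point): Point on the collar's axis of turning, at its top, 44 mm above the bench; in the socket's frame at x = -40, y = +78 mm.
- lever_pin (a point): Top centre of the upright round steel pin at the end of the collar's lever: 14 mm diameter, from 25 to 80 mm above the bench, 80 mm from the axis, on a lever 90 degrees clockwise of the keeper bar. Can be pinched from above or pushed sideways; moves with the collar.
- follower_a: Bystander, leave alone: bronze gland follower standing beside the socket, 48 mm flange, 28 mm sleeve, 30 mm high. Origin: centre of its underside.
- follower_b: Bystander, leave alone: another such gland follower, off to the right.
- thermal_break: Bystander, leave alone: loose cream ceramic spool, 38 mm diameter, 48 mm high, off to the left. Origin: centre of its underside.
- vent_valve: Bystander, leave alone: squat chrome vent valve, 60 mm base, 73 mm high with a flat handwheel and a side outlet reaching 60 mm. Origin: centre of its underside.
- spanner: Bystander, leave alone: steel spanner 170 mm long lying off to the left. Origin: middle of its underside.
- blank_cap: Bystander, leave alone: chrome disc 42 mm diameter, 18 mm high, right of the socket's mouth. Origin: centre of its underside.
Things that resemble listed ones, but are neither listed nor needed, are in the scene too. There is more than one size of the stem; the one meant has the size given above.

How it is judged:
By the outcome, as a careful person would: the job done as asked, in the order asked, and still so for the second after the job is handed in, with the robot touching nothing.
It also fails if it takes over 69 s, if anything falls off the work surface, if the arm or the gripper's body presses on something with over 40 N, if the wrist force passes 120 N, or if a joint passes its speed limit or range.

### The arm

A 7-joint arm with a two-finger parallel gripper is mounted at the origin on the work surface. World frame = base frame: x ahead of the robot, y to its left, z up, the work surface at z = 0. Lengths are in m, angles in rad, forces in N, time in s.
With the tool pointing down it reaches from about 0.4 to 0.85 m from the base axis. Payload 4.5 kg.
Tool frame: the origin (TCP) lies on the centre line of the jaws, within the pads' length; the fingertips stand r.tip_extent ahead of it and the grasp point (between the pads) is the TCP (r.tip_extent is the distance from the TCP to the fingertips, in m); z points along the fingers, y is the line along which they close (so a half turn about z gives the same grasp; the last joint's range is limited). The gripper opens to 88 mm and grips with 3 to 60 N. Pads are 18 mm wide; open, the fingers measure 123 mm over their backs; the gripper's body (75 mm by 187 mm) begins 45 mm behind the grasp point.
Start: joints at [-1.135, 0.689, -0.195, 1.565, 0.157, 0.902, -0.215], TCP at [0.244, 0.575, 0.258] pointing down, gripper open.
Joint ranges: [-3.01, 3.01], [-0.46, 2.08], [-1.47, 1.51], [0.13, 2.56], [-1, 4.14], [0.04, 2.09], [-2.66, 2.66]. Speed limits (rad/s): [2.57, 2.57, 3.14, 3.14, 3.14, 3.14, 3.14].

### API

Orientations are given as a unit quaternion [x, y, z, w].
In Python, from plant import sensors, vision, finish_job, r gives the robot as it stands. The module is installed in compiled form; this text tells all that it offers.
- The arm moves only by the tool step_arm, never from a script. Its argument "steps" is a list of rows, each a list of 2 entries, a list of its own where there are three numbers: the shift along the tool's x, y, z in cm, then the turn, a rotation vector about the tool's x, y, z in degrees. A call has 1 to 12 rows; each row shifts and turns the commanded pose from where the row before left it, along the tool's axes as they then stand; what a row does not reach is not made up. A row lasts 1/8 s, in which the tool goes at most 62.5 mm and 10.7 degrees, less where a joint would pass 70% of its speed; a pose out of reach is approached as far as the arm can. A call with a gripper value outside its range is refused whole. "claw" is the opening, from -1 (shut) to 1 (fully open), set as the call begins (left out, the last holds). The fingers move at their own pace and stop on an object; "grip_force" is the grip in N (left out, the last holds). Time passes only in rows, so rows that do not move let the fingers close. It gives the time, the measured TCP pose, the force, the opening and the grip force at its end, in the units of the state.
- sensors.get_state(): the state, without advancing time (a new reading comes with each control period).
- vision.snapshot(name): name is "scene" or "top" or "wrist"; returns a dict with "img" (480x640x3 uint8, red, green, blue), "fx", "fy", "cx", "cy" (pixels), "position" and "rotation" of the camera in the world. Camera axes: x right, y down, z forward; pixel columns grow to the right and rows downward; lengths in m; the calibration is good to about 2 mm. A picture is of the moment at which its call begins. There is no depth.
- finish_job(): hands the job in; it is judged then, once.
The state is a dict: "clock": time; "q": joint angles; "qd": joint speeds; "joint_torque": joint torques, N m; "tool_pos": TCP position; "eef_rot": TCP orientation; "contact_force": force on the tool from outside, world axes, zero at the start; "moment": the same for the moment, N m; "opening": opening from 0.0 (shut) to 1.0 (fully open); "finger_force": force on a finger pad.
Only numpy, scipy, OpenCV 4.12 (cv2) and the standard library are available. Lean on these libraries where they do the work, as an engineer would, in place of code of your own. Each camera call takes 0.05 s, during which the arm holds its last target. There are 200 camera calls.

## Working session

There is one attempt and no reset: what is moved stays moved. The work goes in short steps, Python scripts to look and compute and a tool call to move; the robot and the scene stay as the last step left them, time stands still between calls to the robot, and variables do not carry over. Pictures are saved under pics/ and viewed, at most 10 in all, crops included, and the job is handed in when it is done.

Besides the shell and the picture viewer there is one more tool, called after ">>>" in YAML: its name, and indented under it one key for each argument. step_arm: Moves the arm, as the interface text tells. Its arguments: {"type":"object","properties":{"steps":{"type":"array"},"claw":{"type":"number"},"grip_force":{"type":"number"}},"required":["steps"]}

```bash
mkdir -p pics; cat > h.py <<'E'
import numpy as np, cv2, json
from plant import sensors, vision, finish_job, r
def snap(n,f):
    s=vision.snapshot(n); cv2.imwrite(f'pics/{f}.png',s['img'][:,:,::-1])
    np.savez(f'pics/{f}.npz',**s); return s
def load(f): return dict(np.load(f'pics/{f}.npz'))
def ray(s,u,v):
    d=np.array([(u-s['cx'])/s['fx'],(v-s['cy'])/s['fy'],1.]); return np.array(s['position']),np.array(s['rotation'])@d
def plane(s,u,v,z):
    p,d=ray(s,u,v); return p+d*(z-p[2])/d[2]
def proj(s,P):
    c=np.array(s['rotation']).T@(np.array(P)-s['position']); return c[0]/c[2]*s['fx']+s['cx'],c[1]/c[2]*s['fy']+s['cy']
E
python3 - <<'E'
from h import *
for n in('top','scene'):
    s=snap(n,n+'1'); print(n,s['fx'],s['cx'],s['cy'],s['position'],np.round(s['rotation'],3))
print(sensors.get_state(), r.tip_extent)
E
```

```text
top 601.3489438079345 317.02506069142834 236.08472367135255 [ 0.42715564 -0.01006149  1.23517367] [-0.697  0.714 -0.044  0.046]
scene 508.9185867296575 319.8848429586413 241.4268009965131 [1.32115354 0.30261588 0.71176652] [ 0.485  0.753 -0.368 -0.249]
{'clock': 0.1, 'q': array([-1.13519398,  0.68990246, -0.19453088,  1.56619182,  0.1573172 ,
        0.90250933, -0.21511124]), 'qd': array([-1.77966029e-04, -2.50004415e-03,  3.00186157e-04, -4.33384823e-03,
       -3.37853302e-04,  6.08024521e-05,  7.67837649e-04]), 'joint_torque': array([-3.96259231e-03, -5.28507221e+01, -1.27194721e+00, -1.53839743e+01,
       -5.26038988e-02,  1.91854473e-03,  3.97817075e-05]), 'tool_pos': array([0.24425793, 0.57473363, 0.25700187]), 'eef_rot': array([ 1.99514111e-01,  9.79894619e-01, -8.02665825e-04, -1.00301514e-04]), 'contact_force': array([-0.53685883,  0.82753351, -0.28796713]), 'moment': array([-0.00595421,  0.02494453, -0.02827917]), 'finger_force': 0.0, 'opening': 0.9987258829489486} 0.019
```

View pics/top1.png

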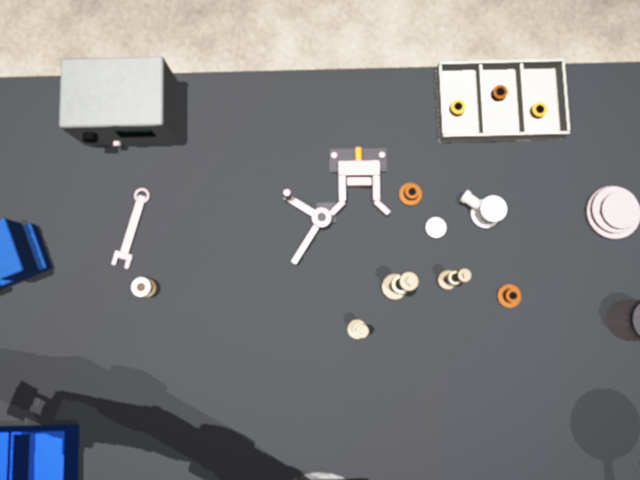

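View pics/scene1.png

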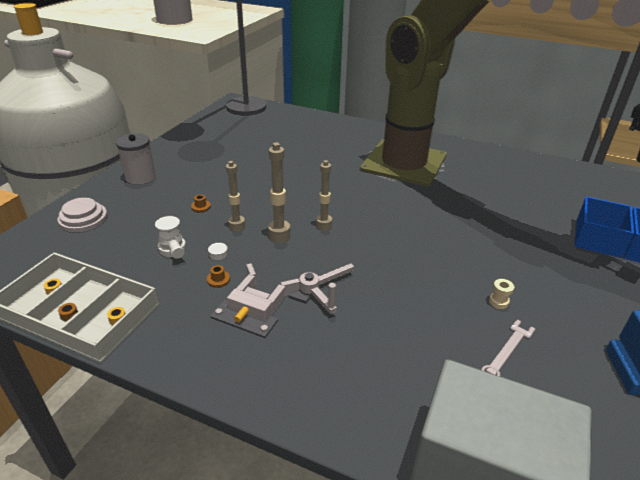

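Three look-alike stems stand in the top view: (395,287), (447,280) and (357,330). In the scene view they are at (278,190), (235,195) and (325,195). The one at top (395,287), scene (278,190), is clearly the tallest. The socket mouth is at top (360,195), the collar axis at (321,216), the lever pin at (287,194), and the keeper bar ends at (296,262). Next is a close crop to check the stem choice.

```bash
sed -i '3i from scipy.spatial.transform import Rotation as Ro' h.py
sed -i "s/np.array(s\['rotation'\])/Ro.from_quat(s['rotation']).as_matrix()/" h.py
python3 - <<'E'
from h import *
s=load('top1')
for u,v in((395,287),(447,280),(357,330)): print(plane(s,u,v,.03))
im=cv2.imread('pics/top1.png')
a=cv2.resize(im[140:345,275:475],None,fx=2.9,fy=2.9,interpolation=cv2.INTER_CUBIC)
cv2.imwrite('pics/crop1.png',a)
E
```

```text
[ 0.47607984 -0.16181023  0.03      ]
[ 0.48755867 -0.26628327  0.03      ]
[ 0.39299857 -0.08321114  0.03      ]
```

View pics/crop1.png

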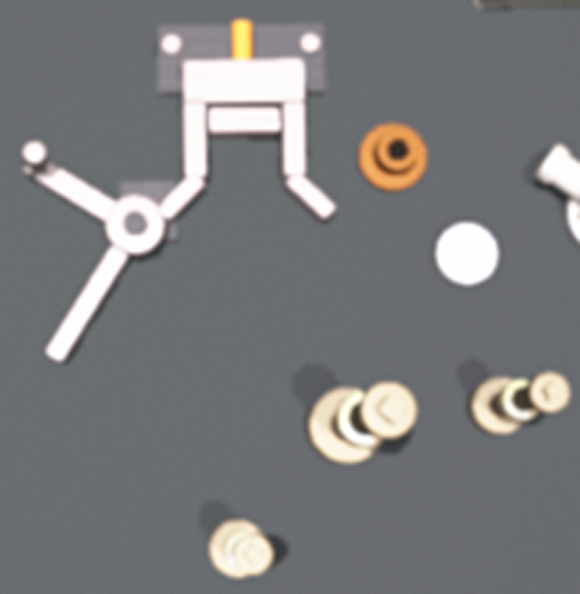

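The crop confirms it: the stem at crop (347,424) has the largest foot (about 75 crop px, or 50 mm) and the head at (389,410). The socket walls run from crop (195,105) to (195,178) and from (294,105) to (294,178). Axis (135,224), pin (34,152), keeper tip (57,353). Now I'll put numbers to these.

```bash
python3 - <<'E'
from h import *
s=load('top1'); im=s['img']
def C(x,y,z): return plane(s,(x+.5)/2.9-.5+275,(y+.5)/2.9-.5+140,z)
pt=dict(foot=C(347,424,.03),head=C(389,410,.237),axis=C(135,224,.044),pin=C(34,152,.08),keep=C(57,353,.025),
 wl0=C(184,103,.03),wl1=C(184,178,.03),wr0=C(306,103,.03),wr1=C(306,178,.03),b1=C(171,44,.01),b2=C(311,43,.01),capwr=C(467,254,.018),foll=C(393,157,.005))
for k,v in pt.items(): print(k,np.round(v*1000,1))
a=pt['axis'][:2]
for k in('pin','keep'):
    d=pt[k][:2]-a; print(k,np.hypot(*d),np.degrees(np.arctan2(d[1],d[0])))
d=pt['b2']-pt['b1']; print('bolt dir',np.degrees(np.arctan2(d[0],-d[1])))
d=pt['foot']-pt['head']; print('lean mm',d)
# sub-pixel bright mask regions
g=cv2.cvtColor(im,cv2.COLOR_RGB2GRAY); m=(g>165).astype(np.uint8)
n,l,st,c=cv2.connectedComponentsWithStats(m)
for i in range(1,n):
    x,y,w,h,A=st[i]
    if 270<x<480 and 135<y<350 and A>30: print(st[i],c[i])
ms=(l==l[170,360]).astype(np.uint8)
for R in (150,165,170,175,180,185,190,195): 
    row=g[R,330:395].astype(int); print(R,330+np.where(np.diff((row>150).astype(int)))[0])
E
```

```text
foot [ 478.3 -160.6   30. ]
head [ 477. -159.  237.]
axis [619.1 -17.9  44. ]
pin [664.1  49.3  80. ]
keep [532.6  38.5  25. ]
wl0 [707.  -54.6  30. ]
wl1 [653.2 -53.1  30. ]
wr0 [ 704.9 -140.7   30. ]
wr1 [ 651.1 -138.7   30. ]
b1 [755.3 -47.2  10. ]
b2 [ 753.5 -148.1   10. ]
capwr [ 596.2 -251.3   18. ]
foll [ 669.5 -204.3    5. ]
pin 0.08080855804129478 56.16221047673596
keep 0.10324190564479162 146.9029282825421
bolt dir -1.0003190125012884
lean mm [ 0.00139046 -0.00155829 -0.207     ]
[ 288  147  103  118 2378] [341.82085786 194.64718251]
[330 151   8   8  45] [333.68888889 154.55555556]
[378 151   8   7  43] [381.58139535 154.02325581]
[400 184  21  20 190] [409.58947368 193.66315789]
[283 189   8   7  46] [286.36956522 191.89130435]
[ 461  190   47   39 1000] [485.873 208.095]
[425 217  22  21 372] [435.5672043  226.99193548]
[458 268  13  14 141] [464.18439716 274.76595745]
[438 270  21  19 216] [446.80092593 279.16666667]
[382 272  37  28 653] [399.29249617 284.23583461]
[347 320  22  19 325] [357.29230769 329.16615385]
150 [354 361]
165 [337 380]
170 [337 379]
175 [337 359 371 379]
180 [337 379]
185 [337 345 347 369 371 380]
190 [337 345 371 380]
195 [337 345 372 380]
```

```bash
cat >> h.py <<'E'
def tilt(phi,th):  # tool leaning back, pointing forward along heading phi (deg)
    c,s=np.cos(np.radians(phi)),np.sin(np.radians(phi)); C,S=np.cos(np.radians(th)),np.sin(np.radians(th))
    return Ro.from_matrix(np.array([[c*C,s*C,S],[s,-c,0],[S*c,S*s,-C]]).T)
def go(P,R=None,cur=None,curR=None):
    st=sensors.get_state(); p=st['tool_pos'] if cur is None else np.array(cur); q=Ro.from_quat(st['eef_rot']) if curR is None else curR
    if R is not None: print('rotvec deg',np.round(np.degrees((q.inv()*R).as_rotvec()),1)); 
    print('shift cm now',np.round(q.inv().apply(np.array(P)-p)*100,2), 'after rot', None if R is None else np.round(R.inv().apply(np.array(P)-p)*100,2))
E
python3 - <<'E'
from h import *
go([.45,.25,.40]); go([.45,-.19,.40],cur=[.45,.25,.4])
R0=Ro.from_quat(sensors.get_state()['eef_rot'])
go([.45,-.19,.40],tilt(12,0)); print('then',np.degrees((tilt(12,0).inv()*tilt(12,40)).as_rotvec()))
E
```

```text
shift cm now [-31.64 -21.87 -14.26] after rot None
shift cm now [-17.2  -40.5    0.07] after rot None
rotvec deg [-0.00e+00  1.00e-01  1.45e+02]
shift cm now [-48.84 -62.36 -14.19] after rot [  4.22  79.08 -14.3 ]
then [-8.11518741e-16  4.00000000e+01  0.00000000e+00]
```

>>> step_arm:
  steps:
    - [[0, 0, -4], [0, 0, 0]]
    - [[-3.2, -2.2, -3.5], [0, 0, 0]]
    - [[-3.5, -2.4, -3.5], [0, 0, 0]]
    - [[-3.5, -2.4, -3.3], [0, 0, 0]]
    - [[-3.5, -2.4, 0], [0, 0, 0]]
    - [[-3.5, -2.4, 0], [0, 0, 0]]
    - [[-3.5, -2.4, 0], [0, 0, 0]]
    - [[-3.5, -2.4, 0], [0, 0, 0]]
    - [[-3.5, -2.4, 0], [0, 0, 0]]
    - [[-3.5, -2.4, 0], [0, 0, 0]]
    - [[-1.8, -4, 0], [0, 0, 0]]
    - [[-1.8, -4.2, 0], [0, 0, 0]]
  claw: -0.28

```text
clock: 1.6
tool_pos: [0.4488, 0.1652, 0.4002]
eef_rot: [0.2, 0.98, -0.0, -0.0]
contact_force: [-0.2, 0.1, 0.6]
opening: 0.36
finger_force: 0.0
```

>>> step_arm:
  steps:
    - [[-1.7, -4.2, 0], [0, 0, 0]]
    - [[-1.7, -4.2, 0], [0, 0, 0]]
    - [[-1.7, -4.2, 0], [0, 0, 0]]
    - [[-1.7, -4.2, 0], [0, 0, 0]]
    - [[-1.7, -4.2, 0], [0, 0, 0]]
    - [[-1.7, -4.2, 0], [0, 0, 0]]
    - [[-1.7, -4.0, 0], [0, 0, 0]]
    - [[-1.7, -4.0, 0], [0, 0, 0]]
    - [[0, 0, 0], [0, 0, 10]]
    - [[0, 0, 0], [0, 0, 10]]
    - [[0, 0, 0], [0, 0, 10]]
    - [[0, 0, 0], [0, 0, 10]]

```text
clock: 3.1
tool_pos: [0.4439, -0.1919, 0.4003]
eef_rot: [0.525, 0.851, -0.0, -0.001]
contact_force: [-0.0, 0.2, -0.7]
opening: 0.358
finger_force: 0.0
```

>>> step_arm:
  steps:
    - [[0, 0, 0], [0, 0, 10]]
    - [[0, 0, 0], [0, 0, 10]]
    - [[0, 0, 0], [0, 0, 10]]
    - [[0, 0, 0], [0, 0, 10]]
    - [[0, 0, 0], [0, 0, 10]]
    - [[0, 0, 0], [0, 0, 10]]
    - [[0, 0, 0], [0, 0, 10]]
    - [[0, 0, 0], [0, 0, 10]]
    - [[0, 0, 0], [0, 0, 10]]
    - [[0, 0, 0], [0, 0, 10]]
    - [[0, 0, 0], [0, 0, 5]]
    - [[0, 0, 0], [0, 0, 0]]

```text
clock: 4.6
tool_pos: [0.4441, -0.1917, 0.4004]
eef_rot: [0.994, 0.105, -0.0, -0.0]
contact_force: [-0.1, -0.1, -0.2]
opening: 0.359
finger_force: 0.0
```

```bash
python3 - <<'E'
from h import *
st=sensors.get_state(); print(st['tool_pos'],np.round(st['q'],2),st['opening'],st['clock'])
go([.45,-.19,.30],tilt(12,40))
E
```

```text
[ 0.44411711 -0.19172845  0.4003678 ] [-0.1   0.38  0.61  1.78 -0.24  1.06 -0.76] 0.35904353199133576 4.6
rotvec deg [-0. 40.  0.]
shift cm now [ 0.62 -0.04 10.04] after rot [-5.98 -0.05  8.08]
```

>>> step_arm:
  steps:
    - [[0, 0, 0], [0, 10, 0]]
    - [[0, 0, 0], [0, 10, 0]]
    - [[0, 0, 0], [0, 10, 0]]
    - [[0, 0, 0], [0, 10, 0]]
    - [[0, 0, 0], [0, 0, 0]]

```text
clock: 5.22
tool_pos: [0.4458, -0.192, 0.394]
eef_rot: [0.957, 0.102, 0.267, -0.037]
contact_force: [-0.6, -0.1, 0.2]
opening: 0.361
finger_force: 0.0
```

```bash
python3 - <<'E'
from h import *
st=sensors.get_state(); print(st['tool_pos'],np.round(st['q'],2))
go([.4325,-.1958,.15],tilt(12,40)); go([.4325,-.1958,.0246],cur=[.4325,-.1958,.15])
s=snap('wrist','w1')
E
```

```text
[ 0.44582513 -0.19203717  0.39399341] [ 0.45  0.22  0.13  2.13 -0.85  0.56 -0.12]
rotvec deg [-1.   8.7 -0.2]
shift cm now [-13.86   0.47  20.12] after rot [-16.74   0.09  17.8 ]
shift cm now [-6.52  0.2  10.71] after rot None
```

View pics/w1.png

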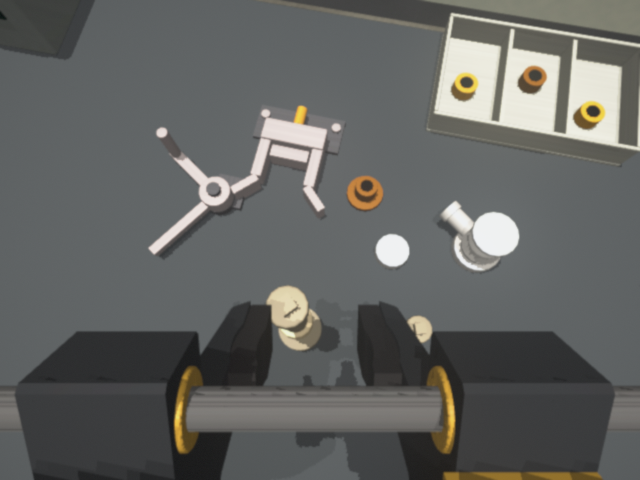

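The wrist view shows the tall stem's head at (288,305) and foot at (300,330), between the fingertips at (255,310) and (372,310). The small stem is at (418,328) and the socket at (290,140). The tilt is 31° so far, so I'll finish it and then descend.

>>> step_arm:
  steps:
    - [[0, 0, 0], [0, 3, 0]]
    - [[0, 0, 0], [0, 3, 0]]
    - [[0, 0, 0], [0, 3, 0]]
    - [[-3, 0, 2], [0, 0, 0]]
    - [[-3, 0, 2], [0, 0, 0]]
    - [[-3, 0, 3.5], [0, 0, 0]]
    - [[-2, 0, 3], [0, 0, 0]]
    - [[0, 0, 0], [0, 0, 0]]

```text
clock: 6.28
tool_pos: [0.4311, -0.2151, 0.2752]
eef_rot: [0.946, 0.109, 0.299, -0.062]
contact_force: [-0.4, 0.9, 0.2]
opening: 0.356
finger_force: 0.0
```

```bash
python3 - <<'E'
from h import *
st=sensors.get_state(); print(st['tool_pos'],np.round(st['q'],2))
go([.4325,-.1958,.15],tilt(12,40)); go([.4325,-.1958,.0246])
E
```

```text
[ 0.43111422 -0.21507095  0.27520679] [ 1.24  0.58 -0.87  2.29 -1.    0.04  0.21]
rotvec deg [-3.7  4.5 -0.2]
shift cm now [-6.83 -1.17 10.61] after rot [-7.64 -1.86  9.94]
shift cm now [-14.1   -0.51  20.8 ] after rot None
```

```bash
cat > kin.py <<'E'
from h import *
from scipy.optimize import least_squares
D=[([-1.13519398,.68990246,-.19453088,1.56619182,.1573172,.90250933,-.21511124],[.24425793,.57473363,.25700187],[.1995,.97989,-.0008,-.0001]),
([-.1,.38,.61,1.78,-.24,1.06,-.76],[.4441,-.1917,.4004],[.994,.105,0,0]),
([.45,.22,.13,2.13,-.85,.56,-.12],[.4458,-.192,.394],[.957,.102,.267,-.037]),
([1.24,.58,-.87,2.29,-1.,.04,.21],[.4311,-.2151,.2752],[.946,.109,.299,-.062])]
def fk(q,L,b):
    s=b[1:8]; q=np.array(q)*s
    p=np.array([0,0,L[0]]);R=Ro.from_euler('z',b[0])
    R=R*Ro.from_euler('z',q[0])*Ro.from_euler('y',q[1]); p=p+R.apply([0,0,L[1]])
    R=R*Ro.from_euler('z',q[2])*Ro.from_euler('y',q[3]); p=p+R.apply([0,0,L[2]])
    R=R*Ro.from_euler('z',q[4])*Ro.from_euler('y',q[5])*Ro.from_euler('z',q[6]); p=p+R.apply([0,0,L[3]])
    return p,R*Ro.from_euler('z',b[8])
def fit():
    import itertools
    best=None
    for s1,s3,s5,s7 in itertools.product((1,-1),repeat=4):
      for y0 in(-2,0,2):
        f=lambda x:np.concatenate([np.r_[(p:=fk(q,x[:4],[x[4],s1,1,s3,1,s5,1,s7,x[5]]))[0]-P,.3*(p[1].inv()*Ro.from_quat(r_)).as_rotvec()] for q,P,r_ in D])
        o=least_squares(f,[.3,.4,.4,.2,y0,0])
        if best is None or o.cost<best[0]: best=(o.cost,o.x,[s1,1,s3,1,s5,1,s7])
    return best
E
python3 - <<'E'
from kin import *
b=fit(); print(b)
E
```

```text
(np.float64(0.0002782228289773985), array([ 0.32961936,  0.55334252,  0.35485375,  0.27344756, -0.0692769 ,
        1.50603202]), [-1, 1, -1, 1, -1, 1, -1])
```

```bash
cat >> kin.py <<'E'
LO=np.array([-3.01,-.46,-1.47,.13,-1,.04,-2.66]);HI=np.array([3.01,2.08,1.51,2.56,4.14,2.09,2.66])
X=np.array([.3296,.5533,.3549,.2734,-.0693,1.506])
def ik(P,R,q0s,m=.05):
    b=[X[4],-1,1,-1,1,-1,1,-1,X[5]];best=None
    def f(q):
        p,r_=fk(q,X[:4],b); return np.r_[p-P,.3*(r_.inv()*R).as_rotvec()]
    for q0 in q0s:
        o=least_squares(f,np.clip(q0,LO+m+.01,HI-m-.01),bounds=(LO+m,HI-m),max_nfev=60)
        if best is None or o.cost<best[0]: best=(o.cost,o.x)
        if o.cost<1e-7: break
    return best
E
python3 - <<'E'
from kin import *
q0s=[np.array(d[0]) for d in D]
S=np.array([478.3,-160.6])/1e3
for h in(-20,0,12,20):
  for th in(20,25,30,40):
    R=tilt(h,th); d=np.array([np.cos(np.radians(h)),np.sin(np.radians(h))])
    tip=np.r_[S-.04*d,.010]; P=tip-.019*R.as_matrix()[:,2]
    c,q=ik(P,R,q0s); print(h,th,'ERR%.4f'%np.sqrt(2*c),np.round(q,2))
E
```

```text
-20 20 ERR0.0937 [ 0.17  0.88  0.11  2.13 -0.95  0.09 -0.73]
-20 25 ERR0.1172 [ 0.16  0.87  0.12  2.13 -0.95  0.09 -0.74]
-20 30 ERR0.1408 [ 0.15  0.86  0.13  2.12 -0.95  0.09 -0.75]
-20 40 ERR0.1878 [ 0.1   0.83  0.17  2.11 -0.95  0.09 -0.78]
0 20 ERR0.0785 [ 0.62  0.93 -0.34  2.15  1.5   0.09 -2.61]
0 25 ERR0.0589 [ 1.23  1.66 -1.42  2.32  2.04  1.21 -2.61]
0 30 ERR0.0602 [ 1.28  1.75 -1.42  2.39  2.2   1.24 -2.61]
0 40 ERR0.1596 [ 0.98  1.02 -0.54  2.11 -0.95  0.09  0.19]
12 20 ERR0.0714 [ 0.59  0.93 -0.21  2.13 -0.95  0.09  0.08]
12 25 ERR0.0084 [ 1.19  1.64 -1.42  2.38  2.08  1.25 -2.61]
12 30 ERR0.0086 [ 1.23  1.69 -1.42  2.42  2.19  1.24 -2.61]
12 40 ERR0.0009 [ 1.31  1.81 -1.42  2.5   2.4   1.25 -2.61]
20 20 ERR0.0000 [ 1.1   1.38 -1.15  2.32  2.03  0.91 -2.59]
20 25 ERR0.0726 [ 0.78  0.98 -0.36  2.12 -0.95  0.09  0.34]
20 30 ERR0.0836 [ 0.91  1.02 -0.47  2.12 -0.95  0.09  0.44]
20 40 ERR0.0000 [ 1.33  1.62 -1.21  2.43  2.45  0.9  -2.61]
```

```bash
python3 - <<'E'
from kin import *
S=np.array([478.3,-160.6])/1e3
seeds=[np.array([a,1.,0.,2.0,q5,.6,q7]) for a in(.3,) for q5 in(1,2,3) for q7 in(-1.5,0,1.5)]
for h in(-20,0,12,20):
  for th in(20,30,40):
   for fl in(0,1):
    R=tilt(h,th)*Ro.from_euler('z',np.pi*fl); d=np.array([np.cos(np.radians(h)),np.sin(np.radians(h))])
    n=np.array([d[1],-d[0]])
    tip=np.r_[S-.04*d+.02*n,.010]; P=tip-.019*R.as_matrix()[:,2]
    c,q=ik(P,R,seeds,.1); print(h,th,fl,'ERR%.4f'%np.sqrt(2*c),np.round(q,2))
E
```

```text
-20 20 0 ERR0.0000 [ 0.43  1.02 -0.2   2.43  2.9   0.67  1.79]
-20 20 1 ERR0.0000 [ 0.51  1.04 -0.33  2.43  2.76  0.7  -1.18]
-20 30 0 ERR0.0257 [ 0.4   1.08 -0.15  2.46  3.02  0.87  1.69]
-20 30 1 ERR0.0257 [ 0.57  1.12 -0.43  2.46  2.77  0.93 -1.14]
-20 40 0 ERR0.0565 [ 0.35  1.16 -0.07  2.46  3.12  1.08  1.59]
-20 40 1 ERR0.0565 [ 0.39  1.16 -0.13  2.46  3.08  1.08 -1.49]
0 20 0 ERR0.0020 [0.31 1.01 0.17 2.38 3.65 0.63 1.48]
0 20 1 ERR0.0000 [ 0.72  1.06 -0.47  2.38  2.75  0.58 -0.67]
0 30 0 ERR0.0054 [ 0.67  1.1  -0.3   2.46  3.21  0.82  2.12]
0 30 1 ERR0.0054 [ 0.9   1.22 -0.69  2.46  2.8   0.87 -0.53]
0 40 0 ERR0.0279 [ 0.62  1.17 -0.07  2.46  3.57  1.05  1.87]
0 40 1 ERR0.0279 [ 0.97  1.29 -0.63  2.46  3.09  0.94 -0.62]
12 20 0 ERR0.0005 [ 0.69  1.02 -0.33  2.32  3.07  0.42  2.4 ]
12 20 1 ERR0.0000 [ 0.95  1.17 -0.8   2.32  2.32  0.62  0.08]
12 30 0 ERR0.0019 [ 0.58  1.06 -0.04  2.39  3.68  0.74  1.88]
12 30 1 ERR0.0000 [ 0.96  1.18 -0.65  2.4   2.91  0.66 -0.38]
12 40 0 ERR0.0000 [ 0.8   1.18 -0.23  2.46  3.61  0.93  2.17]
12 40 1 ERR0.0000 [ 1.11  1.33 -0.74  2.46  3.06  0.82 -0.31]
20 20 0 ERR0.0000 [ 1.1   1.32 -1.07  2.27  2.02  0.79 -2.56]
20 20 1 ERR0.0000 [ 0.84  1.06 -0.53  2.27  2.66  0.36 -0.15]
20 30 0 ERR0.0000 [ 1.26  1.53 -1.26  2.34  2.16  0.94 -2.49]
20 30 1 ERR0.0000 [ 1.05  1.21 -0.75  2.34  2.74  0.53 -0.04]
20 40 0 ERR0.0000 [ 1.39  1.73 -1.37  2.38  2.27  0.99 -2.36]
20 40 1 ERR0.0000 [ 1.02  1.21 -0.51  2.38  3.46  0.64 -0.62]
```

```bash
cat >> kin.py <<'E'
def rows(wps,P,R):
    out=[]
    for p,r_ in wps:
        s=np.round(R.inv().apply(p-P)*100,1); w=np.round(np.degrees((R.inv()*r_).as_rotvec())*2)/2
        P=P+R.apply(s/100); R=R*Ro.from_rotvec(np.radians(w)); out.append([s.tolist(),w.tolist()])
    return out
def fkx(q): return fk(q,X[:4],[X[4],-1,1,-1,1,-1,1,-1,X[5]])
E
python3 - <<'E'
from kin import *
st=sensors.get_state();P=st['tool_pos'];R=Ro.from_quat(st['eef_rot'])
qA=np.array([-.1,.38,.61,1.78,-.24,1.06,-.76])
PA,RA=fkx(qA); print(fkx(st['q'])[0]-P)
w=(R.inv()*tilt(12,0)).as_rotvec(); print('back: shift then rot',R.inv().apply(PA-P)*100,np.degrees(w))
qF=np.array([.96,1.18,-.65,2.4,2.91,.66,-.38])
Rf=tilt(12,30)*Ro.from_euler('z',np.pi)
for z in(.3,.36):
    c,qH=ik(np.array([.435,-.195,z]),Rf,[qF],.1); print(z,c,np.round(qH,2))
n=22
W=[fkx(qA+(qH-qA)*t/n) for t in range(1,n+1)]
for p,r_ in W[::3]: print(np.round(p,3),np.round(r_.as_matrix()[:,2],2))
E
```

```text
[ 0.00033448 -0.00204683  0.00469865]
back: shift then rot [ 8.7430663  -3.06413846 -8.42682964] [ -3.57531247 -35.44313397   1.05515227]
0.3 1.1472385054706856e-15 [ 1.21  0.52 -0.95  2.26  0.55  0.17  1.67]
0.36 1.2605903731789242e-16 [ 1.44  0.57 -1.37  2.17  0.74  0.45  1.42]
[ 0.442 -0.192  0.381] [-0.03 -0.01 -1.  ]
[ 0.429 -0.207  0.341] [-0.08 -0.02 -1.  ]
[ 0.42  -0.216  0.31 ] [-0.08 -0.01 -1.  ]
[ 0.416 -0.219  0.29 ] [-0.04 -0.   -1.  ]
[ 0.418 -0.218  0.284] [ 0.05  0.02 -1.  ]
[ 0.424 -0.213  0.292] [ 0.17  0.05 -0.98]
[ 0.431 -0.205  0.318] [ 0.32  0.08 -0.94]
[ 0.435 -0.195  0.36 ] [ 0.49  0.1  -0.87]
```

```bash
cat >> kin.py <<'E'
def sim(wps,q):
    for p,r_ in wps:
        for _ in range(4):
            f=lambda x:np.r_[(k:=fkx(x))[0]-p,.3*(k[1].inv()*r_).as_rotvec(),.01*(x-q)]
            q=least_squares(f,np.clip(q,LO+.001,HI-.001),bounds=(LO,HI),max_nfev=5).x
            break
    k=fkx(q); return q,np.linalg.norm(k[0]-p),np.degrees((k[1].inv()*r_).magnitude())
E
python3 - <<'E'
from kin import *
qA=np.array([-.1,.38,.61,1.78,-.24,1.06,-.76]); qF=np.array([.96,1.18,-.65,2.4,2.91,.66,-.38])
qH=qF.copy(); qH[1]=.75; qH[3]=2.3;qH[5]=.3
print(fkx(qH)[0],fkx(qH)[1].as_matrix()[:,2])
W=[fkx(qA+(qH-qA)*t/24) for t in range(1,25)]+[fkx(qH+(qF-qH)*t/10) for t in range(1,11)]
for n in range(2,35,2):
    q,e,a=sim(W[:n],qA); print(n,np.round(W[n-1][0],3),np.round(W[n-1][1].as_matrix()[:,2],2),np.round(q,2),'%.3f %.1f'%(e,a))
E
```

```text
[ 0.48144931 -0.22814806  0.19162037] [ 0.56119296  0.02368334 -0.8273461 ]
2 [ 0.412 -0.237  0.368] [-0.14 -0.16 -0.98] [-0.1   0.43  0.64  1.82 -0.05  1.   -0.65] 0.000 0.0
4 [ 0.388 -0.285  0.351] [-0.23 -0.31 -0.92] [-0.09  0.49  0.66  1.87  0.14  0.91 -0.53] 0.000 0.0
6 [ 0.377 -0.329  0.337] [-0.26 -0.45 -0.86] [-0.07  0.53  0.67  1.91  0.31  0.79 -0.41] 0.000 0.0
8 [ 0.379 -0.365  0.324] [-0.23 -0.56 -0.8 ] [-0.06  0.58  0.68  1.95  0.48  0.64 -0.3 ] 0.000 0.0
10 [ 0.391 -0.391  0.307] [-0.15 -0.63 -0.76] [-0.04  0.62  0.69  2.    0.65  0.47 -0.2 ] 0.000 0.0
12 [ 0.412 -0.404  0.287] [-0.04 -0.66 -0.75] [-0.03  0.66  0.72  2.04  0.83  0.28 -0.12] 0.000 0.0
14 [ 0.435 -0.402  0.263] [ 0.09 -0.64 -0.76] [-0.06  0.72  0.8   2.08  1.06  0.04 -0.1 ] 0.002 0.1
16 [ 0.458 -0.387  0.239] [ 0.23 -0.58 -0.79] [ 0.12  0.66  0.52  2.07  1.77  0.1  -0.51] 0.009 2.6
18 [ 0.476 -0.358  0.217] [ 0.35 -0.46 -0.81] [ 0.45  0.64  0.04  2.17  2.46  0.31 -0.87] 0.000 0.1
20 [ 0.487 -0.32   0.201] [ 0.45 -0.32 -0.83] [ 0.62  0.66 -0.18  2.21  2.73  0.33 -0.82] 0.000 0.0
22 [ 0.489 -0.275  0.192] [ 0.52 -0.15 -0.84] [ 0.76  0.68 -0.37  2.26  2.96  0.32 -0.75] 0.000 0.0
24 [ 0.481 -0.228  0.192] [ 0.56  0.02 -0.83] [ 0.9   0.72 -0.54  2.3   3.18  0.29 -0.66] 0.000 0.0
26 [ 0.476 -0.225  0.157] [ 0.55  0.04 -0.83] [ 0.89  0.8  -0.52  2.32  3.17  0.36 -0.66] 0.000 0.0
28 [ 0.468 -0.219  0.123] [ 0.54  0.06 -0.84] [ 0.88  0.88 -0.51  2.34  3.17  0.43 -0.66] 0.000 0.0
30 [ 0.459 -0.211  0.09 ] [ 0.52  0.07 -0.85] [ 0.87  0.96 -0.5   2.36  3.17  0.5  -0.66] 0.000 0.0
32 [ 0.448 -0.201  0.058] [ 0.51  0.09 -0.86] [ 0.86  1.04 -0.48  2.38  3.17  0.57 -0.66] 0.000 0.0
34 [ 0.435 -0.189  0.028] [ 0.49  0.11 -0.86] [ 0.86  1.12 -0.47  2.4   3.16  0.64 -0.67] 0.000 0.0
```

```bash
python3 - <<'E'
from kin import *
s=load('top1')
for f,h in(((447,279.5),(464.5,274.8)),((356,330),(361,331)),((394.3,285.8),(408.8,281))):
    P0=plane(s,*f,.03); zs=np.arange(.1,.3,.005); e=[np.linalg.norm((plane(s,*h,z)-P0)[:2]) for z in zs]; print(P0,zs[np.argmin(e)],min(e))
qA=np.array([-.1,.38,.61,1.78,-.24,1.06,-.76]); qF=np.array([.96,1.18,-.65,2.4,2.91,.66,-.38])
qH=qF.copy(); qH[1]=.45; qH[3]=2.3;qH[5]=.3
o=np.array([.6,0,0,0,0,0,0])
st=sensors.get_state()
def seg(a,b,n): return [fkx(a+(b-a)*t/n) for t in range(1,n+1)]
W=seg(qA,qA+o,8)+seg(qA+o,qH+o,24)+seg(qH+o,qH,8)+seg(qH,qF,14)
for n in range(4,len(W)+1,3):
    q,e,a=sim(W[:n],qA); r_=W[n-1][1].as_matrix()[:,2]; print(n,np.round(W[n-1][0],3),'tip',np.round(W[n-1][0]+.019*r_,3),np.round(r_,2),np.round(q,2),'%.3f %.1f'%(e,a))
E
```

```text
[ 0.48855669 -0.2663344   0.03      ] 0.17500000000000007 0.0003962871552928234
[ 0.39304511 -0.08123193  0.03      ] 0.16500000000000006 0.0020247263136206643
[ 0.47850317 -0.16050865  0.03      ] 0.22500000000000012 0.0009045809231789927
4 [ 0.372 -0.31   0.396] tip [ 0.372 -0.31   0.377] [-0.01 -0.   -1.  ] [ 0.14  0.4   0.71  1.78 -0.28  1.07 -0.71] 0.000 0.0
7 [ 0.293 -0.385  0.396] tip [ 0.293 -0.385  0.377] [-0.01 -0.   -1.  ] [ 0.32  0.41  0.78  1.78 -0.32  1.08 -0.67] 0.000 0.0
10 [ 0.205 -0.427  0.379] tip [ 0.202 -0.428  0.36 ] [-0.19 -0.07 -0.98] [ 0.39  0.45  0.83  1.82 -0.14  1.01 -0.54] 0.000 0.0
13 [ 0.139 -0.468  0.371] tip [ 0.132 -0.472  0.354] [-0.38 -0.21 -0.9 ] [ 0.4   0.49  0.86  1.89  0.11  0.83 -0.35] 0.000 0.0
16 [ 0.105 -0.514  0.371] tip [ 0.097 -0.521  0.356] [-0.45 -0.39 -0.8 ] [ 0.41  0.52  0.87  1.95  0.36  0.61 -0.18] 0.000 0.0
19 [ 0.105 -0.555  0.371] tip [ 0.098 -0.566  0.358] [-0.4  -0.57 -0.72] [ 0.42  0.55  0.9   2.02  0.6   0.34 -0.02] 0.000 0.0
22 [ 0.133 -0.58   0.366] tip [ 0.128 -0.593  0.353] [-0.24 -0.7  -0.67] [0.4  0.58 0.97 2.08 0.93 0
[... 589 characters left out ...]
0.32 -0.71] [ 1.05  0.42 -0.45  2.3   3.25  0.29 -0.73] 0.000 0.0
40 [ 0.492 -0.246  0.329] tip [ 0.505 -0.249  0.315] [ 0.68 -0.18 -0.71] [ 0.84  0.42 -0.47  2.3   3.21  0.29 -0.69] 0.000 0.0
43 [ 0.49  -0.249  0.261] tip [ 0.502 -0.251  0.247] [ 0.65 -0.12 -0.75] [ 0.85  0.57 -0.47  2.32  3.21  0.37 -0.7 ] 0.000 0.0
46 [ 0.482 -0.243  0.194] tip [ 0.494 -0.245  0.179] [ 0.61 -0.06 -0.79] [ 0.85  0.71 -0.46  2.34  3.22  0.44 -0.71] 0.000 0.0
49 [ 0.469 -0.23   0.129] tip [ 0.48  -0.23   0.113] [ 0.57  0.   -0.82] [ 0.84  0.86 -0.45  2.36  3.22  0.52 -0.72] 0.000 0.0
52 [ 0.45  -0.208  0.067] tip [ 0.46  -0.207  0.051] [ 0.52  0.06 -0.85] [ 0.84  1.01 -0.44  2.39  3.22  0.59 -0.72] 0.000 0.0
```

```bash
python3 - <<'E'
from kin import *
s=load('scene1');print('lamp',plane(s,246,105,0),plane(s,200,150,0)); t=load('top1'); print(plane(t,605,425,0))
qA=np.array([-.1,.38,.61,1.78,-.24,1.06,-.76]); qF=np.array([.96,1.18,-.65,2.4,2.91,.66,-.38])
qH=qF.copy(); qH[1]=.45; qH[3]=2.3;qH[5]=.3
o=np.array([-.6,0,0,0,0,0,0])
st=sensors.get_state(); P=st['tool_pos'];R=Ro.from_quat(st['eef_rot'])
def seg(a,b,n): return [fkx(a+(b-a)*t/n) for t in range(1,n+1)]
PA,RA=fkx(qA); PA1,RA1=fkx(qA+o)
# go from now: blend back to qA
K=6
B=[(P+(PA-P)*t/K, R*Ro.from_rotvec((R.inv()*RA).as_rotvec()*t/K)) for t in range(1,K+1)]
W=B+seg(qA,qA+o,8)+seg(qA+o,qH+o,24)
q0=st['q']
for n in list(range(2,14,3))+list(range(14,len(W)+1,3)):
    q,e,a=sim(W[:n],q0); r_=W[n-1][1].as_matrix()[:,2]; print(n,'tip',np.round(W[n-1][0]+.019*r_,3),np.round(r_,2),np.round(q,2),'%.3f %.1f'%(e,a))
print(rows(B+seg(qA,qA+o,6),P,R))
E
```

```text
lamp [-0.15957016 -0.62615068  0.        ] [ 0.19888043 -0.57398284  0.        ]
[ 0.19413788 -0.57141918  0.        ]
2 tip [ 0.444 -0.203  0.298] [ 0.38  0.12 -0.92] [ 0.76  0.37 -0.28  2.13 -0.53  0.44 -0.37] 0.000 0.1
5 tip [ 0.446 -0.19   0.357] [ 0.09  0.03 -1.  ] [ 0.39  0.32 -0.02  1.87 -0.08  0.88 -0.93] 0.000 0.0
8 tip [ 0.469 -0.117  0.377] [-0. -0. -1.] [ 0.21  0.33 -0.06  1.78  0.03  1.03 -1.06] 0.000 0.0
11 tip [ 0.484 -0.01   0.377] [-0. -0. -1.] [ 0.05  0.34 -0.14  1.78  0.06  1.03 -1.1 ] 0.000 0.0
14 tip [0.474 0.099 0.377] [-0.   -0.01 -1.  ] [-0.11  0.34 -0.23  1.78  0.09  1.04 -1.13] 0.000 0.0
17 tip [0.475 0.003 0.356] [ 0.01 -0.29 -0.96] [-0.13  0.37 -0.18  1.84  0.41  1.04 -1.  ] 0.000 0.0
20 tip [ 0.497 -0.069  0.354] [ 0.1  -0.49 -0.87] [-0.13  0.39 -0.14  1.91  0.72  0.98 -0.85] 0.000 0.0
23 tip [ 0.534 -0.108  0.357] [ 0.26 -0.58 -0.77] [-0.12  0.41 -0.12  1.97  1.03  0.87 -0.7 ] 0.000 0.0
26 tip [ 0.576 -0.111  0.357] [ 0.45 -0.56 -0.7 ] [-0.1   0.42 -0.11  2.04  1.35  0.72 -0.58] 0.000 0.0
29 tip [ 0.608 -0.083  0.351] [ 0.61 -0.42 -0.67] [-0.07  0.42 -0.14  2.1   1.73  0.57 -0.53] 0.000 0.0
32 tip [ 0.619 -0.033  0.34 ] [ 0.72 -0.21 -0.67] [ 0.04  0.43 -0.25  2.17  2.16  0.46 -0.52] 0.000 0.0
35 tip [0.601 0.026 0.327] [ 0.73  0.02 -0.68] [ 0.2   0.43 -0.45  2.23  2.56  0.38 -0.47] 0.000 0.0
38 tip [0.558 0.079 0.315] [ 0.66  0.24 -0.71] [ 0.37  0.45 -0.66  2.3   2.89  0.3  -0.36] 0.000 0.0
[[[1.5, -0.5, -1.4], [-0.5, -6.0, 0.0]], [[1.3, -0.5, -1.6], [-0.5, -6.0, 0.5]], [[1.1, -0.5, -1.6], [-1.0, -6.0, 0.0]], [[0.9, -0.5, -1.8], [-0.5, -6.0, 0.0]], [[0.8, -0.4, -1.9], [-0.5, -6.0, 0.5]], [[0.5, -0.4, -2.0], [-0.5, -5.5, -0.0]], [[2.6, -4.2, -0.0], [-0.0, -0.0, -6.0]], [[2.5, -4.1, 0.0], [-0.0, -0.0, -5.5]], [[2.6, -4.1, 0.0], [-0.0, -0.5, -5.5]], [[2.5, -4.1, -0.0], [-0.5, 0.0, -6.0]], [[2.6, -4.1, -0.1], [0.0, 0.5, -5.5]], [[2.5, -4.1, 0.0], [0.0, -0.0, -6.0]]]
```

>>> step_arm:
  steps:
    - [[1.5, -0.5, -1.4], [-0.5, -6, 0]]
    - [[1.3, -0.5, -1.6], [-0.5, -6, 0.5]]
    - [[1.1, -0.5, -1.6], [-1, -6, 0]]
    - [[0.9, -0.5, -1.8], [-0.5, -6, 0]]
    - [[0.8, -0.4, -1.9], [-0.5, -6, 0.5]]
    - [[0.5, -0.4, -2], [-0.5, -5.5, 0]]
    - [[2.6, -4.2, 0], [0, 0, -6]]
    - [[2.5, -4.1, 0], [0, 0, -5.5]]
    - [[2.6, -4.1, 0], [0, 0, -5.5]]
    - [[2.5, -4.1, 0], [0, 0, -6]]
    - [[2.6, -4.1, 0], [0, 0, -5.5]]
    - [[2.5, -4.1, 0], [0, 0, -6]]

```text
clock: 7.78
tool_pos: [0.4613, 0.0964, 0.3819]
eef_rot: [0.914, 0.403, 0.048, -0.0]
contact_force: [1.0, -0.5, -0.2]
opening: 0.359
finger_force: 0.0
```

```bash
python3 - <<'E'
from kin import *
qA=np.array([-.1,.38,.61,1.78,-.24,1.06,-.76]); qF=np.array([.96,1.18,-.65,2.4,2.91,.66,-.38])
qH=qF.copy(); qH[1]=.45; qH[3]=2.3;qH[5]=.3
o=np.array([-.6,0,0,0,0,0,0])
st=sensors.get_state(); P=st['tool_pos'];R=Ro.from_quat(st['eef_rot']); print(P,np.round(st['q'],2))
def seg(a,b,n): return [fkx(a+(b-a)*t/n) for t in range(1,n+1)]
W=seg(qA+o,qH+o,24)
print(sim(W,st['q']))
r_=rows(W,P,R)
for i in(0,12): print(r_[i:i+12])
E
```

```text
[0.46127959 0.0963925  0.38190625] [-0.36  0.29  0.09  1.91 -0.05  0.86 -0.98]
(array([ 0.28608158,  0.42889772, -0.53853366,  2.30002373,  3.09995274,
        0.29226582, -0.57721406]), np.float64(8.027078802624073e-05), np.float64(0.02923163147429359))
[[[-1.4, 2.8, -0.4], [-1.0, -10.0, -4.0]], [[-2.3, 1.9, 1.0], [-3.5, -4.5, -5.0]], [[-2.1, 1.7, 1.0], [-3.5, -4.0, -5.5]], [[-1.8, 1.5, 1.0], [-3.0, -3.5, -6.0]], [[-1.7, 1.4, 1.0], [-3.0, -3.5, -6.5]], [[-1.5, 1.2, 0.9], [-3.0, -3.5, -6.5]], [[-1.2, 1.2, 0.8], [-3.0, -2.5, -6.5]], [[-1.0, 1.1, 0.8], [-3.5, -2.5, -7.0]], [[-0.8, 1.1, 0.7], [-3.0, -2.5, -7.0]], [[-0.6, 1.1, 0.7], [-3.5, -2.0, -7.5]], [[-0.4, 1.1, 0.5], [-3.5, -1.5, -7.0]], [[-0.3, 1.1, 0.4], [-3.5, -1.5, -7.5]]]
[[[-0.1, 1.3, 0.3], [-4.0, -1.5, -7.0]], [[0.0, 1.3, 0.2], [-4.0, -1.5, -7.5]], [[0.1, 1.4, 0.1], [-4.0, -1.0, -7.5]], [[0.1, 1.5, 0.0], [-4.0, -1.5, -7.0]], [[0.2, 1.6, -0.1], [-4.5, -1.5, -7.5]], [[0.2, 1.8, -0.2], [-4.0, -1.5, -7.0]], [[0.1, 1.8, -0.3], [-4.5, -1.5, -7.5]], [[0.1, 1.9, -0.4], [-4.5, -1.5, -7.0]], [[0.1, 2.1, -0.5], [-4.0, -1.5, -7.5]], [[-0.1, 2.0, -0.6], [-4.0, -2.0, -7.5]], [[-0.2, 2.1, -0.6], [-4.0, -2.0, -7.0]], [[-0.2, 2.2, -0.6], [-3.5, -2.0, -7.5]]]
```

>>> step_arm:
  steps:
    - [[-1.4, 2.8, -0.4], [-1, -9, -4]]
    - [[-2.3, 1.9, 1], [-3.5, -4.5, -5]]
    - [[-2.1, 1.7, 1], [-3.5, -4, -5.5]]
    - [[-1.8, 1.5, 1], [-3, -3.5, -6]]
    - [[-1.7, 1.4, 1], [-3, -3.5, -6.5]]
    - [[-1.5, 1.2, 0.9], [-3, -3.5, -6.5]]
    - [[-1.2, 1.2, 0.8], [-3, -2.5, -6.5]]
    - [[-1, 1.1, 0.8], [-3.5, -2.5, -7]]
    - [[-0.8, 1.1, 0.7], [-3, -2.5, -7]]
    - [[-0.6, 1.1, 0.7], [-3.5, -2, -7.5]]
    - [[-0.4, 1.1, 0.5], [-3.5, -1.5, -7]]
    - [[-0.3, 1.1, 0.4], [-3.5, -1.5, -7.5]]

```text
clock: 9.28
tool_pos: [0.5679, -0.1026, 0.3693]
eef_rot: [0.387, 0.838, -0.166, 0.348]
contact_force: [0.4, 0.4, -0.1]
opening: 0.359
finger_force: 0.0
```

>>> step_arm:
  steps:
    - [[-0.1, 1.3, 0.3], [-4, -1.5, -7]]
    - [[0, 1.3, 0.2], [-4, -1.5, -7.5]]
    - [[0.1, 1.4, 0.1], [-4, -1, -7.5]]
    - [[0.1, 1.5, 0], [-4, -1.5, -7]]
    - [[0.2, 1.6, -0.1], [-4.5, -1.5, -7.5]]
    - [[0.2, 1.8, -0.2], [-4, -1.5, -7]]
    - [[0.1, 1.8, -0.3], [-4.5, -1.5, -7.5]]
    - [[0.1, 1.9, -0.4], [-4.5, -1.5, -7]]
    - [[0.1, 2.1, -0.5], [-4, -1.5, -7.5]]
    - [[-0.1, 2, -0.6], [-4, -2, -7.5]]
    - [[-0.2, 2.1, -0.6], [-4, -2, -7]]
    - [[-0.2, 2.2, -0.6], [-3.5, -2, -7.5]]

```text
clock: 10.78
tool_pos: [0.5459, 0.0744, 0.3298]
eef_rot: [-0.468, 0.794, -0.07, 0.381]
contact_force: [0.3, -1.1, -0.1]
opening: 0.357
finger_force: 0.0
```

```bash
python3 - <<'E'
from kin import *
st=sensors.get_state(); P=st['tool_pos'];R=Ro.from_quat(st['eef_rot']); print(P,np.round(st['q'],2),np.round(R.as_matrix(),2),st['clock'])
Rz=Ro.from_euler('z',np.pi)
def lin(a,Ra,b,Rb,n): return [(a+(b-a)*t/n, Ra*Ro.from_rotvec((Ra.inv()*Rb).as_rotvec()*t/n)) for t in range(1,n+1)]
T1=np.array([.435,-.198,.27]); T2=np.array([.4325,-.1958,.0246])
for h,a,b in((12,45,40),(12,40,35),(12,35,35),(16,40,40)):
    R1=tilt(h,a)*Rz;R2=tilt(h,b)*Rz
    A=lin(P,R,T1,R1,9); print(h,a,b,[np.round(x,3) for x in sim(A,st['q'])],[np.round(x,3) for x in sim(A+lin(T1,R1,T2,R2,8),st['q'])])
E
```

```text
[0.54588106 0.07439089 0.32975395] [ 0.12  0.4  -0.36  2.38  3.14  0.4  -0.66] [[-0.27 -0.69  0.67]
 [-0.8   0.55  0.25]
 [-0.54 -0.47 -0.7 ]] 10.775
12 45 40 [array([ 1.24 ,  0.655, -0.861,  2.429,  3.519,  0.306, -1.118]), np.float64(0.0), np.float64(0.019)] [array([ 0.926,  1.209, -0.416,  2.444,  3.45 ,  0.84 , -0.768]), np.float64(0.0), np.float64(0.008)]
12 40 35 [array([ 1.21 ,  0.614, -0.86 ,  2.385,  3.426,  0.182, -1.081]), np.float64(0.0), np.float64(0.017)] [array([ 0.872,  1.154, -0.4  ,  2.422,  3.37 ,  0.745, -0.788]), np.float64(0.0), np.float64(0.009)]
12 35 35 [array([ 1.159,  0.572, -0.826,  2.338,  3.332,  0.065, -1.034]), np.float64(0.0), np.float64(0.016)] [array([ 0.88 ,  1.157, -0.413,  2.422,  3.355,  0.742, -0.77 ]), np.float64(0.0), np.float64(0.011)]
16 40 40 [array([ 1.261,  0.647, -0.922,  2.358,  3.456,  0.116, -1.037]), np.float64(0.0), np.float64(0.018)] [array([ 0.969,  1.207, -0.453,  2.416,  3.473,  0.747, -0.708]), np.float64(0.0), np.float64(0.01)]
```

```bash
cat >> kin.py <<'E'
Rz=Ro.from_euler('z',np.pi)
def lin(a,Ra,b,Rb,n): return [(a+(b-a)*t/n, Ra*Ro.from_rotvec((Ra.inv()*Rb).as_rotvec()*t/n)) for t in range(1,n+1)]
E
python3 - <<'E'
from kin import *
st=sensors.get_state(); P=st['tool_pos'];R=Ro.from_quat(st['eef_rot'])
T1=np.array([.43,-.198,.30])
A=lin(P,R,T1,tilt(12,45)*Rz,11); print(sim(A,st['q'])[0]); print(rows(A,P,R))
E
```

```text
[ 1.34131302  0.6092659  -0.99201441  2.40377735  3.50683125  0.20097632
 -1.14468253]
[[[2.4, -0.5, -1.1], [0.5, 0.0, 4.0]], [[2.4, -0.7, -1.1], [0.5, 0.5, 4.5]], [[2.3, -0.9, -1.1], [0.5, 0.0, 4.0]], [[2.2, -1.0, -1.1], [0.5, 0.5, 4.5]], [[2.2, -1.3, -1.1], [0.5, 0.0, 4.0]], [[2.0, -1.4, -1.0], [0.5, 0.5, 4.5]], [[2.0, -1.5, -1.0], [0.5, 0.0, 4.0]], [[1.9, -1.7, -1.0], [0.5, 0.5, 4.5]], [[1.7, -1.9, -1.0], [0.5, 0.0, 4.0]], [[1.6, -2.0, -0.9], [0.5, 0.5, 4.5]], [[1.4, -2.1, -1.0], [0.5, 0.0, 4.0]]]
```

>>> step_arm:
  steps:
    - [[2.4, -0.5, -1.1], [0.5, 0, 4]]
    - [[2.4, -0.7, -1.1], [0.5, 0.5, 4.5]]
    - [[2.3, -0.9, -1.1], [0.5, 0, 4]]
    - [[2.2, -1, -1.1], [0.5, 0.5, 4.5]]
    - [[2.2, -1.3, -1.1], [0.5, 0, 4]]
    - [[2, -1.4, -1], [0.5, 0.5, 4.5]]
    - [[2, -1.5, -1], [0.5, 0, 4]]
    - [[1.9, -1.7, -1], [0.5, 0.5, 4.5]]
    - [[1.7, -1.9, -1], [0.5, 0, 4]]
    - [[1.6, -2, -0.9], [0.5, 0.5, 4.5]]
    - [[1.4, -2.1, -1], [0.5, 0, 4]]
    - [[0, 0, 0], [0, 0, 0]]

```text
clock: 12.28
tool_pos: [0.4282, -0.2009, 0.2988]
eef_rot: [-0.092, 0.919, 0.038, 0.38]
contact_force: [0.5, -0.8, 0.5]
opening: 0.36
finger_force: 0.0
```

```bash
python3 - <<'E'
from kin import *
st=sensors.get_state(); P=st['tool_pos'];R=Ro.from_quat(st['eef_rot']);print(P,np.round(st['q'],2),R.as_matrix()[:,2])
T2=np.array([.4325,-.1958,.0250])
A=lin(P,R,np.array([.428,-.198,.2]),tilt(12,42)*Rz,3)+lin(np.array([.428,-.198,.2]),tilt(12,42)*Rz,T2,tilt(12,38)*Rz,7); print(sim(A,st['q'])); print(rows(A,P,R))
E
```

```text
[ 0.42815082 -0.20093525  0.29883107] [ 1.25  0.54 -0.84  2.44  3.64  0.3  -1.28] [ 0.69269013  0.13923454 -0.70766809]
(array([ 0.85770128,  1.16877183, -0.3354147 ,  2.43657563,  3.49641603,
        0.82541245, -0.87175051]), np.float64(2.976169026078396e-05), np.float64(0.006695495930837049))
[[[2.3, 0.1, 2.3], [-0.0, 1.0, -0.0]], [[2.3, 0.1, 2.4], [-0.5, 1.0, -0.5]], [[2.2, 0.1, 2.4], [0.0, 1.0, 0.0]], [[1.6, 0.0, 2.0], [0.0, 0.5, 0.0]], [[1.6, 0.0, 1.9], [0.0, 0.5, 0.0]], [[1.6, 0.1, 1.9], [0.0, 0.5, 0.0]], [[1.6, -0.0, 2.0], [0.0, 0.5, 0.0]], [[1.6, -0.0, 1.9], [0.0, 1.0, 0.0]], [[1.5, 0.0, 2.0], [0.0, 0.5, 0.0]], [[1.5, 0.0, 2.0], [0.0, 0.5, 0.0]]]
```

>>> step_arm:
  steps:
    - [[2.3, 0.1, 2.3], [0, 1, 0]]
    - [[2.3, 0.1, 2.4], [-0.5, 1, -0.5]]
    - [[2.2, 0.1, 2.4], [0, 1, 0]]
    - [[1.6, 0, 2], [0, 0.5, 0]]
    - [[1.6, 0, 1.9], [0, 0.5, 0]]
    - [[1.6, 0.1, 1.9], [0, 0.5, 0]]
    - [[1.6, 0, 2], [0, 0.5, 0]]
    - [[1.6, 0, 1.9], [0, 1, 0]]

```text
clock: 13.28
tool_pos: [0.4321, -0.1935, 0.0743]
eef_rot: [-0.103, 0.937, 0.035, 0.332]
contact_force: [0.3, 0.5, -0.6]
opening: 0.357
finger_force: 0.0
```

```bash
python3 - <<'E'
from kin import *
st=sensors.get_state(); P=st['tool_pos'];R=Ro.from_quat(st['eef_rot']);print(P,np.round(st['q'],2),R.as_matrix()[:,2],st['contact_force'])
a=snap('wrist','w2')['img']; b=snap('scene','s2')['img'][110:300,170:400]
c=snap('top','t2')['img'][120:380,240:560]
im=np.zeros((600,800,3),np.uint8); im[:300,:400]=cv2.resize(a,(400,300)); im[:300,400:]=cv2.resize(b,(400,300)); im[300:,:400]=cv2.resize(c,(400,300))
cv2.imwrite('pics/m2.png',im[:,:,::-1])
E
```

```text
[ 0.43209813 -0.19353684  0.07430096] [ 0.86  1.07 -0.39  2.54  3.41  0.87 -0.83] [ 0.6144143   0.13442718 -0.77744736] [ 0.31329007  0.47611359 -0.61579713]
```

View pics/m2.png

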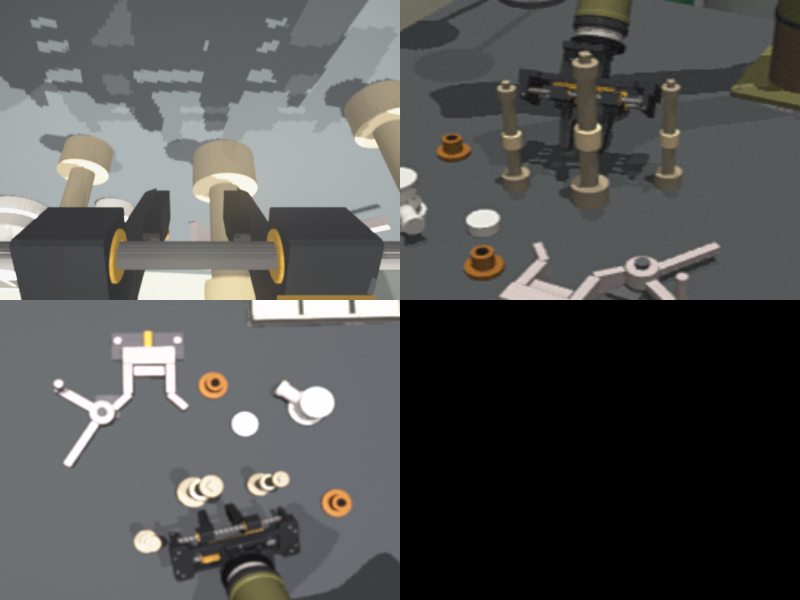

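The three views show the hand behind the tall stem, but its 187 mm body has the two small stems on either side, seen in the top panel at (148,541) and (263,483). I'll check clearances numerically before pushing.

```bash
cat > clr.py <<'E'
from kin import *
def cyl(c,parts):
    out=[]
    for r_,z0,z1 in parts:
        for z in np.linspace(z0,z1,5):
            for a in np.linspace(0,2*np.pi,16,endpoint=False): out.append([c[0]+r_*np.cos(a),c[1]+r_*np.sin(a),z])
    return np.array(out)
SM=[(18,1,22),(9,22,68),(12.3,68,90),(9,90,147),(11.5,147,172)]
BG=[(25,1,30),(12,30,95),(17,95,125),(12,125,205),(16,205,237)]
S2=cyl((488.5,-266.3),SM);S3=cyl((393,-82),SM)
def big(c): return cyl(c,BG)
def sd(p,lo,hi):
    q=np.maximum(lo-p,p-hi); return np.linalg.norm(np.maximum(q,0),axis=1)+np.minimum(q.max(1),0)
def clear(pts,tip,M,g,fing=True):
    p=(pts-tip)@M   # tool frame, tip origin (mm)
    d=sd(p,np.array([-37.5,-93.5,-110]),np.array([37.5,93.5,-64]))
    w=np.maximum(np.hypot(p[:,0],p[:,1])-50,np.maximum(p[:,2]+110,-300-p[:,2])); d=np.minimum(d,w)
    if fing:
        for s in(1,-1):
            lo=np.array([-9,min(s*g/2,s*(g/2+17.5)),-64]);hi=np.array([9,max(s*g/2,s*(g/2+17.5)),0]); d=np.minimum(d,sd(p,lo,hi))
    return d.min()
E
cat > search.py <<'E'
from clr import *
def cfg(kind,psi,th,sh,g):
    """returns tip offset from foot centre (mm), rotation. kinds: B back tilt; L/R rolled with body on left/right, pushing by inner pad of rear finger (i) or outer face of front finger (o)"""
    d=np.array([np.cos(np.radians(psi)),np.sin(np.radians(psi)),0]);l=np.array([-d[1],d[0],0])
    if kind[0]=='B':
        R=tilt(psi,th); back=25 if abs(sh)>10 else np.sqrt(625-(g/2)**2)
        off=-d*(back+9*np.cos(np.radians(th))+.5)+l*sh
    else:
        s=1 if kind[0]=='L' else -1
        R=tilt(psi-90*s,th)   # tool points away from body side
        b=25.5
        along=(-b+g/2) if kind[1]=='i' else (-b-17.5-g/2)
        off=d*along+l*s*sh
    return off,R
S0=np.array([478.4,-160.5,0])
if __name__=='__main__':
    res=[]
    for kind in('Li','Ri','Lo','Ro','B'):
      for psi in range(-30,75,10):
        for th in (25,35,45):
          for sh in ((-4,) if kind!='B' else (-50,-25,0,25,50)):
            g=dict(i=88,o=20).get(kind[-1],30 if abs(sh)<30 else 82)
            off,R=cfg(kind,psi,th,sh,g);M=R.as_matrix();d=np.array([np.cos(np.radians(psi)),np.sin(np.radians(psi)),0])
            tz=np.array([0,0,5+9*np.sin(np.radians(th))])
            cb=clear(big(S0[:2]),S0+off+tz,M,g,False)
            if cb<2: continue
            adv=-10
            while adv<110:
                a=adv; c=min(clear(S2,S0+d*a+off+tz,M,g),clear(S3,S0+d*a+off+tz,M,g))
                if c<3.5: break
                adv+=5
            if adv>15: res.append((adv-5,kind,psi,th,sh,round(cb,1)))
    for x in sorted(res,key=lambda x:-x[0])[:40]: print(x)
E
python3 search.py
```

```text
(105, 'Li', -30, 45, -4, np.float64(5.1))
(105, 'Li', -20, 45, -4, np.float64(5.0))
(30, 'B', -10, 25, -50, np.float64(14.3))
(30, 'B', -10, 35, -50, np.float64(24.7))
(30, 'B', -10, 45, -50, np.float64(35.9))
(30, 'B', 60, 25, 50, np.float64(14.2))
(30, 'B', 60, 35, 50, np.float64(24.6))
(30, 'B', 60, 45, 50, np.float64(35.8))
(25, 'B', 10, 45, -25, np.float64(35.9))
(20, 'B', 40, 45, 25, np.float64(35.7))
```

```bash
cat > bfs.py <<'E'
from search import *
import time
SEED=[np.array([.9,1.1,-.5,2.4,3.2,.7,-.7]),np.array([.2,.9,.2,2.,.3,.5,-.5]),np.array([.2,.9,.2,2.,2.,.8,-.5]),np.array([0,.9,.2,2.,1.2,.8,1.])]
def ikok(S,off,R,tz):
    P=(S+off+tz)/1000-.019*R.as_matrix()[:,2]; best=9
    for Rr in(R,R*Rz):
        c,q=ik(P,Rr,SEED,.04); e=np.sqrt(2*c)
        if e<best: best=e;bq=q
        if e<.003: break
    return best<.006,bq
def advmax(S,kind,psi,th,sh,g,lim):
    off,R=cfg(kind,psi,th,sh,g);M=R.as_matrix();d=np.array([np.cos(np.radians(psi)),np.sin(np.radians(psi)),0]);tz=np.array([0,0,5+9*np.sin(np.radians(th))])
    a=-8
    while a<=lim:
        if min(clear(S2,S+d*a+off+tz,M,g),clear(S3,S+d*a+off+tz,M,g))<4: break
        a+=4
    return a-4,off,R,tz,d
G=np.array([590,-95,0])
if __name__=='__main__':
    front=[(S0,[])]; seen=set(); t0=time.time()
    for depth in range(4):
        new=[]
        for S,path in front:
            v=G-S; L=np.hypot(v[0],v[1]); ps=np.degrees(np.arctan2(v[1],v[0]))
            for th in(30,40):
              for sh in(0,30,-30,50,-50):
                g=24 if sh==0 else (30 if abs(sh)<40 else 82)
                a,off,R,tz,d=advmax(S,'B',ps,th,sh,g,L)
                if a>=L-5:
                    ok,q=ikok(S,off,R,tz)
                    if ok: print('GOAL',np.round(S),path,round(ps),th,sh,np.round(q,2),flush=True)
            for kind in('B','Li'):
              for psi in range(-40,75,10):
                for th in(25,35,45):
                  for sh in((-4,) if kind!='B' else(-50,-25,0,25,50)):
                    if kind=='Li' and th<45: continue
                    g=88 if kind=='Li' else (30 if abs(sh)<30 else 82)
                    a,off,R,tz,d=advmax(S,kind,psi,th,sh,g,60)
                    if a<16: continue
                    ok,q=ikok(S,off,R,tz)
                    if not ok: continue
                    for A in {a,a/2}:
                        if A<12: continue
                        N=S+d*A; k=(round(N[0]/8),round(N[1]/8))
                        if k in seen or N[0]>600: continue
                        seen.add(k); new.append((N,path+[(kind,psi,th,sh,round(A),np.round(q,2).tolist())]))
        front=new; print(depth,len(front),time.time()-t0,flush=True)
        for n in front[:6]: print(np.round(n[0]),n[1])
        if time.time()-t0>300: break
E
timeout 500 python3 bfs.py | cut -c1-600 | head -60
```

```text
0 11 6.454453468322754
[ 510. -166.    0.] [('B', -10, 25, -50, 32, [0.41, 1.05, 0.07, 2.43, 3.42, 0.78, 1.59])]
[ 494. -163.    0.] [('B', -10, 25, -50, 16, [0.41, 1.05, 0.07, 2.43, 3.42, 0.78, 1.59])]
[ 502. -156.    0.] [('B', 10, 45, -25, 24, [1.38, 1.85, -1.4, 2.47, 2.49, 1.17, -2.58])]
[ 490. -158.    0.] [('B', 10, 45, -25, 12, [1.38, 1.85, -1.4, 2.47, 2.49, 1.17, -2.58])]
[ 491. -150.    0.] [('B', 40, 45, 25, 16, [1.3, 1.42, -0.92, 2.28, 2.6, 0.28, -2.5])]
[ 492. -136.    0.] [('B', 60, 25, 50, 28, [0.94, 1.09, -0.58, 2.19, 1.34, 0.08, -1.23])]
1 73 75.13494563102722
```

```bash
sed -i 's/for n in front\[:6\]: print(np.round(n\[0\]),n\[1\])/[print(np.round(n[0]),[p[:5] for p in n[1]],flush=True) for n in front]/' bfs.py
sed -i 's/path,round(ps)/[p[:5] for p in path],round(ps)/' bfs.py
timeout 420 python3 bfs.py > bfs.log; grep -c . bfs.log; head -13 bfs.log; grep GOAL bfs.log | head -40
```

```text
86
0 11 5.413869142532349
[ 510. -166.    0.] [('B', -10, 25, -50, 32)]
[ 494. -163.    0.] [('B', -10, 25, -50, 16)]
[ 502. -156.    0.] [('B', 10, 45, -25, 24)]
[ 490. -158.    0.] [('B', 10, 45, -25, 12)]
[ 491. -150.    0.] [('B', 40, 45, 25, 16)]
[ 492. -136.    0.] [('B', 60, 25, 50, 28)]
[ 524. -199.    0.] [('Li', -40, 45, -4, 60)]
[ 501. -180.    0.] [('Li', -40, 45, -4, 30)]
[ 530. -190.    0.] [('Li', -30, 45, -4, 60)]
[ 535. -181.    0.] [('Li', -20, 45, -4, 60)]
[ 507. -171.    0.] [('Li', -20, 45, -4, 30)]
1 73 65.42266035079956
```

```bash
tail -73 bfs.log | grep -v Li | head -40; python3 - <<'E'
from bfs import *
# after psi -10 phase of various lengths: what B configs continue?
for S in([510,-166,0],[514,-167,0]):
  S=np.array(S,float)
  for psi in range(-15,30,5):
    for th in(20,25,30,35):
      for sh in(-50,-10,0,8,16,25,50):
        g=24 if abs(sh)<12 else 30 if abs(sh)<30 else 82
        a,*_=advmax(S,'B',psi,th,sh,g,60)
        if a>=12: print(S[:2],psi,th,sh,a)
E
```

```text
[ 524. -174.    0.] [('B', -10, 25, -50, 32), ('B', -30, 25, -50, 16)]
[ 525. -172.    0.] [('B', -10, 25, -50, 32), ('B', -20, 25, -50, 16)]
[ 532. -174.    0.] [('B', -10, 25, -50, 32), ('B', -20, 25, -25, 24)]
[ 521. -170.    0.] [('B', -10, 25, -50, 32), ('B', -20, 25, -25, 12)]
[ 504. -151.    0.] [('B', -10, 25, -50, 16), ('B', 50, 35, 50, 16)]
[ 515. -141.    0.] [('B', 10, 45, -25, 24), ('B', 50, 45, 50, 20)]
```

```bash
timeout 200 python3 - <<'E'
from bfs import *
for S in([532,-174,0],[521,-170,0]):
  S=np.array(S,float)
  for psi in range(-20,60,10):
    for th in(22,28,35):
      for sh in(-50,-25,-10,0,10,25,38,50):
        g=24 if abs(sh)<12 else 30 if abs(sh)<30 else 82
        a,*_=advmax(S,'B',psi,th,sh,g,60)
        if a>=20: print(S[:2],psi,th,sh,a)
E
```

```text
[ 532. -174.] 0 22 25 60
```

```bash
timeout 300 python3 - <<'E'
from bfs import *
st=sensors.get_state(); q0=st['q']
def allik(S,kind,psi,th,sh,g):
    off,R=cfg(kind,psi,th,sh,g); tz=np.array([0,0,5+9*np.sin(np.radians(th))]); S=np.array([*S,0.])
    for fl in(0,1):
        sols=[]
        for s in SEED+[q0]:
            c,q=ik((S+off+tz)/1000-.019*R.as_matrix()[:,2],R*Ro.from_euler('z',np.pi*fl),[s],.06)
            if c<5e-6 and not any(np.abs(q-x).max()<.3 for x in sols): sols.append(q); print(S[:2],kind,psi,th,'fl',fl,np.round(q,2))
for psi in(-25,-15): 
    a,*_=advmax(S0,'Li',psi,45,-4,88,100); print(psi,a)
allik((478,-160),'Li',-20,45,-4,88)
allik((535,-181),'Li',0,45,-4,88)
allik((545,-175),'Li',40,45,-4,88)
allik((565,-130),'Li',50,45,-4,88)
allik((565,-130),'B',25,33,0,24)
allik((655,-96),'B',-1,33,0,24)
for psi in(0,10,20,30,40): print('B',psi,[round(advmax(np.array([*S,0.]),'B',psi,33,0,24,50)[0]) for S in((565,-130),(560,-145),(555,-160))])
for psi in(0,20,40,60): print('Li',psi,[round(advmax(np.array([*S,0.]),'Li',psi,45,-4,88,60)[0]) for S in((525,-177),(535,-181),(545,-181))])
E
```

```text
-25 100
-15 100
[ 478. -160.] Li -20 45 fl 0 [-0.34  1.17  0.38  1.83  0.65  0.62  2.06]
[ 478. -160.] Li -20 45 fl 0 [-0.51  1.27  0.7   1.83  0.09  0.51  2.58]
[ 478. -160.] Li -20 45 fl 1 [ 0.29  1.27 -0.7   1.83  1.39  1.46 -1.65]
[ 478. -160.] Li -20 45 fl 1 [-0.34  1.17  0.38  1.83  0.65  0.62 -1.09]
[ 478. -160.] Li -20 45 fl 1 [-0.13  1.13  0.03  1.82  0.99  0.85 -1.38]
[ 478. -160.] Li -20 45 fl 1 [ 0.1   1.16 -0.36  1.83  1.23  1.15 -1.57]
[ 535. -181.] Li 0 45 fl 0 [-0.68  1.46  1.07  1.86 -0.93  0.38 -2.51]
[ 535. -181.] Li 0 45 fl 0 [-0.35  1.17  0.4   1.86  1.09  0.47  1.92]
[ 535. -181.] Li 0 45 fl 1 [ 0.3   1.27 -0.71  1.86  1.64  1.44 -1.46]
[ 535. -181.] Li 0 45 fl 1 [-0.3   1.15  0.31  1.86  1.18  0.55 -1.3 ]
[ 535. -181.] Li 0 45 fl 1 [-0.55  1.29  0.76  1.86  0.2   0.25 -0.42]
[ 545. -175.] Li 40 45 fl 0 [-0.28  1.17  0.35  2.22  2.66  0.75  0.93]
[ 545. -175.] Li 40 45 fl 1 [ 0.43  1.32 -0.77  2.21  2.25  1.5  -1.27]
[ 545. -175.] Li 40 45 fl 1 [-0.3   1.17  0.38  2.21  2.68  0.72 -2.24]
[ 565. -130.] Li 50 45 fl 0 [-0.35  1.17  0.37  2.23  2.77  0.78  0.93]
[ 5
[... 186 characters left out ...]
   2.23  2.48  1.02 -1.73]
[ 565. -130.] B 25 33 fl 0 [ 1.06  1.46 -1.17  2.19  2.21  0.77 -2.56]
[ 565. -130.] B 25 33 fl 1 [ 0.99  1.33 -0.98  2.19  2.38  0.59  0.35]
[ 565. -130.] B 25 33 fl 1 [ 0.74  1.12 -0.5   2.19  3.27  0.41 -0.69]
[ 565. -130.] B 25 33 fl 1 [ 0.87  1.2  -0.74  2.19  2.75  0.43 -0.1 ]
[655. -96.] B -1 33 fl 0 [-0.02  1.05  0.23  2.11  3.55  0.64  1.18]
[655. -96.] B -1 33 fl 1 [ 0.62  1.24 -0.83  2.11  2.46  0.82 -0.42]
[655. -96.] B -1 33 fl 1 [ 0.41  1.09 -0.44  2.11  2.79  0.62 -0.93]
B 0 [-12, 48, -12]
B 10 [48, -12, -12]
B 20 [-12, -12, -12]
B 30 [-12, -12, -12]
B 40 [-12, -12, -12]
Li 0 [60, 60, 60]
Li 20 [60, 60, 60]
Li 40 [-12, -12, -12]
Li 60 [-12, -12, -12]
```

```bash
timeout 300 python3 - <<'E'
from bfs import *
for S in((560,-178),(565,-155),(575,-145),(580,-165),(585,-130)):
  for psi in(20,40,55,70,90): 
    a=round(advmax(np.array([*S,0.]),'Li',psi,45,-4,88,40)[0])
    if a>0: print(S,'Li',psi,a)
  for psi in(0,15,30,45,60,80):
    for sh in(-25,0,25,50):
      a=round(advmax(np.array([*S,0.]),'B',psi,33,sh,24 if sh==0 else 30 if abs(sh)<30 else 82,60)[0])
      if a>15: print(S,'B',psi,sh,a)
E
```

```text
(560, -178) Li 20 40
(560, -178) Li 40 40
(560, -178) B 0 25 60
(565, -155) Li 20 40
(565, -155) Li 40 40
(565, -155) B 0 0 60
(575, -145) Li 20 40
(575, -145) Li 40 40
(575, -145) Li 55 40
(575, -145) B 0 0 60
(575, -145) B 15 25 60
(580, -165) Li 20 40
(580, -165) Li 40 40
(580, -165) B 0 25 60
(580, -165) B 15 50 60
(585, -130) Li 20 40
(585, -130) Li 40 40
(585, -130) Li 55 40
(585, -130) B 0 -25 60
(585, -130) B 15 25 60
(585, -130) B 30 0 60
(585, -130) B 30 25 60
(585, -130) B 45 50 60
(585, -130) B 80 -25 60
(585, -130) B 80 0 60
```

```bash
cat >> search.py <<'E'
def pose(S,kind,psi,th,sh,g,z0=5,ex=(0,0,0)):
    off,R=cfg(kind,psi,th,sh,g)
    d=np.array([np.cos(np.radians(psi)),np.sin(np.radians(psi)),0]);l=np.array([-d[1],d[0],0])
    tip=np.array([*S[:2],0.])+off+[0,0,z0+9*np.sin(np.radians(th))]+d*ex[0]+l*ex[1]+np.array([0,0,ex[2]])
    return tip/1000-.019*R.as_matrix()[:,2],R*Rz
E
python3 - <<'E'
from search import *
st=sensors.get_state(); P=st['tool_pos'];R=Ro.from_quat(st['eef_rot'])
U=np.array([.425,-.19,.33]); RU=tilt(12,45)*Rz
L1,RL=pose(S0,'Li',-20,45,-4,88,ex=(-10,45,270)); L2,_=pose(S0,'Li',-20,45,-4,88,ex=(-10,45,0)); L3,_=pose(S0,'Li',-20,45,-4,88,ex=(-6,0,0))
print(L1,L2,L3)
A=lin(P,R,U,RU,6)
# heading swing with constant tilt
n=18
B=[(U+(L1-U)*t/n, tilt(12-122*t/n,45)*Rz) for t in range(1,n+1)]
C=lin(L1,RL,L2,RL,8)
for W in(A,A+B[:6],A+B[:12],A+B,A+B+C): q,e,a=sim(W,st['q']); print(np.round(q,2),round(e,4),a)
r_=rows(A+B,P,R); print(r_[:12]); print(r_[12:])
E
```

```text
[ 0.50500526 -0.11225498  0.29479899] [ 0.50500526 -0.11225498  0.02479899] [ 0.49337313 -0.15590922  0.02479899]
[ 1.43  0.56 -1.11  2.39  3.58  0.12 -1.27] 0.0012 0.1580741669938952
[ 0.49  0.37 -0.43  2.5   2.48  0.58 -1.2 ] 0.0002 0.05565021064124833
[ 0.04  0.5  -0.31  2.21  1.4   0.93 -1.03] 0.0001 0.020617465644655157
[-0.03  0.69 -0.26  1.77  0.84  1.34 -1.1 ] 0.0 0.010523218584469547
[-0.09  1.14 -0.16  1.8   1.05  1.01 -1.48] 0.0 0.005799280239140909
[[[-2.6, 0.1, -3.4], [0.0, -1.0, 0.0]], [[-2.7, 0.1, -3.3], [0.0, -1.0, 0.0]], [[-2.7, 0.0, -3.3], [0.0, -1.0, 0.0]], [[-2.8, 0.1, -3.2], [0.0, -1.0, 0.0]], [[-2.8, 0.1, -3.2], [0.5, -1.0, 0.5]], [[-2.9, 0.1, -3.1], [-0.0, -1.0, -0.0]], [[-0.2, 0.3, 0.5], [4.5, -0.0, 4.5]], [[-0.2, 0.4, 0.5], [5.0, -0.0, 5.0]], [[-0.2, 0.4, 0.4], [4.5, -0.0, 4.5]], [[-0.1, 0.5, 0.4], [5.0, -0.0, 5.0]], [[-0.1, 0.6, 0.4], [5.0, -0.0, 5.0]], [[-0.0, 0.5, 0.3], [4.5, -0.0, 4.5]]]
[[[-0.0, 0.6, 0.3], [5.0, -0.0, 5.0]], [[0.0, 0.6, 0.2], [4.5, -0.0, 4.5]], [[0.1, 0.6, 0.1], [5.0, -0.0, 5.0]], [[0.2, 0.7, 0.2], [4.5, -0.0, 5.0]], [[0.2, 0.6, 0.0], [5.0, -0.0, 4.5]], [[0.3, 0.6, 0.0], [5.0, -0.0, 5.0]], [[0.3, 0.5, 0.0], [4.5, -0.0, 4.5]], [[0.4, 0.6, -0.1], [5.0, -0.0, 5.0]], [[0.4, 0.5, -0.1], [4.5, -0.0, 5.0]], [[0.4, 0.4, -0.2], [5.0, -0.0, 4.5]], [[0.5, 0.4, -0.2], [5.0, -0.0, 5.0]], [[0.5, 0.3, -0.2], [4.5, -0.0, 4.5]]]
```

>>> step_arm:
  steps:
    - [[-2.6, 0.1, -3.4], [0, -1, 0]]
    - [[-2.7, 0.1, -3.3], [0, -1, 0]]
    - [[-2.7, 0, -3.3], [0, -1, 0]]
    - [[-2.8, 0.1, -3.2], [0, -1, 0]]
    - [[-2.8, 0.1, -3.2], [0.5, -1, 0.5]]
    - [[-2.9, 0.1, -3.1], [0, -1, 0]]
    - [[-0.2, 0.3, 0.5], [4.5, 0, 4.5]]
    - [[-0.2, 0.4, 0.5], [5, 0, 5]]
    - [[-0.2, 0.4, 0.4], [4.5, 0, 4.5]]
    - [[-0.1, 0.5, 0.4], [5, 0, 5]]
    - [[-0.1, 0.6, 0.4], [5, 0, 5]]
    - [[0, 0.5, 0.3], [4.5, 0, 4.5]]

```text
clock: 14.92
tool_pos: [0.4564, -0.1691, 0.3274]
eef_rot: [0.188, 0.901, -0.074, 0.385]
contact_force: [0.5, 0.3, 0.5]
opening: 0.359
finger_force: 0.0
```

>>> step_arm:
  steps:
    - [[0, 0.6, 0.3], [5, 0, 5]]
    - [[0, 0.6, 0.2], [4.5, 0, 4.5]]
    - [[0.1, 0.6, 0.1], [5, 0, 5]]
    - [[0.2, 0.7, 0.2], [4.5, 0, 5]]
    - [[0.2, 0.6, 0], [5, 0, 4.5]]
    - [[0.3, 0.6, 0], [5, 0, 5]]
    - [[0.3, 0.5, 0], [4.5, 0, 4.5]]
    - [[0.4, 0.6, -0.1], [5, 0, 5]]
    - [[0.4, 0.5, -0.1], [4.5, 0, 5]]
    - [[0.4, 0.4, -0.2], [5, 0, 4.5]]
    - [[0.5, 0.4, -0.2], [5, 0, 5]]
    - [[0.5, 0.3, -0.2], [4.5, 0, 4.5]]
  claw: 1

```text
clock: 16.42
tool_pos: [0.5051, -0.1114, 0.3055]
eef_rot: [0.734, 0.564, -0.293, 0.238]
contact_force: [0.8, 0.2, -0.1]
opening: 0.998
finger_force: 0.0
```

```bash
python3 - <<'E'
from search import *
st=sensors.get_state(); P=st['tool_pos'];R=Ro.from_quat(st['eef_rot']);print(P,np.round(st['q'],2),st['opening'])
L2,RL=pose(S0,'Li',-20,45,-4,88,ex=(-10,45,0)); L3,_=pose(S0,'Li',-20,45,-4,88,ex=(-6,0,0))
L1=L2+[0,0,.24]
A=lin(P,R,L1,RL,3)+lin(L1,RL,L2,RL,7)
print(sim(A,st['q'])); print(rows(A,P,R))
E
```

```text
[ 0.50510138 -0.11137731  0.30550953] [ 0.09  0.71 -0.58  1.79  0.92  1.5  -1.19] 0.9979017320309819
(array([ 0.05527598,  1.17882372, -0.41636369,  1.79846443,  1.1930446 ,
        1.21231642, -1.59198726]), np.float64(2.1956155869234923e-05), np.float64(0.004906505514918437))
[[[0.9, -0.0, 1.0], [1.5, -0.0, 1.0]], [[1.0, -0.0, 1.0], [1.5, -0.5, 1.0]], [[0.9, -0.0, 1.0], [1.5, -0.0, 1.0]], [[2.4, -0.0, 2.4], [0.0, -0.0, 0.0]], [[2.4, -0.0, 2.4], [0.0, -0.0, 0.0]], [[2.4, -0.0, 2.5], [0.0, -0.0, 0.0]], [[2.5, -0.1, 2.4], [0.0, -0.0, 0.0]], [[2.4, 0.0, 2.4], [0.0, -0.0, 0.0]], [[2.4, 0.0, 2.5], [0.0, -0.0, 0.0]], [[2.4, 0.0, 2.4], [0.0, -0.0, 0.0]]]
```

>>> step_arm:
  steps:
    - [[0.9, 0, 1], [1.5, 0, 1]]
    - [[1, 0, 1], [1.5, -0.5, 1]]
    - [[0.9, 0, 1], [1.5, 0, 1]]
    - [[2.4, 0, 2.4], [0, 0, 0]]
    - [[2.4, 0, 2.4], [0, 0, 0]]
    - [[2.4, 0, 2.5], [0, 0, 0]]
    - [[2.5, 0, 2.4], [0, 0, 0]]
    - [[2.4, 0, 2.4], [0, 0, 0]]
    - [[2.4, 0, 2.3], [0, 0, 0]]
    - [[2.2, 0, 2.2], [0, 0, 0]]
    - [[0, 0, 0], [0, 0, 0]]

```text
clock: 17.8
tool_pos: [0.5034, -0.1125, 0.0255]
eef_rot: [0.755, 0.533, -0.314, 0.217]
contact_force: [-0.6, -0.3, 0.2]
opening: 1.003
finger_force: 0.0
```

```bash
python3 - <<'E'
from kin import *
from search import *
st=sensors.get_state(); P=st['tool_pos'];R=Ro.from_quat(st['eef_rot']);print(P,np.round(st['q'],2),R.as_matrix()[:,2],st['contact_force'])
L3,RL=pose(S0,'Li',-20,45,-4,88,ex=(-6,0,0))
print(L3,R.inv().apply(L3-P)*100,np.degrees((R.inv()*RL).as_rotvec()))
a=snap('wrist','w3')['img']; b=snap('scene','s3')['img'][110:300,170:400]
c=snap('top','t3')['img'][120:380,240:560]
im=np.zeros((600,800,3),np.uint8); im[:300,:400]=cv2.resize(a,(400,300)); im[:300,400:]=cv2.resize(b,(400,300)); im[300:,:400]=cv2.resize(c,(400,300))
cv2.imwrite('pics/m3.png',im[:,:,::-1])
E
```

```text
[ 0.503443   -0.11249546  0.02546035] [ 0.03  1.18 -0.46  1.78  1.11  1.26 -1.56] [-0.24294043 -0.66313095 -0.70798114] [-0.63488021 -0.34618638  0.23168761]
[ 0.49337313 -0.15590922  0.02479899] [-3.08936018  0.52019712  3.17036151] [-0.08482915 -0.07127277  0.42858135]
```

View pics/m3.png

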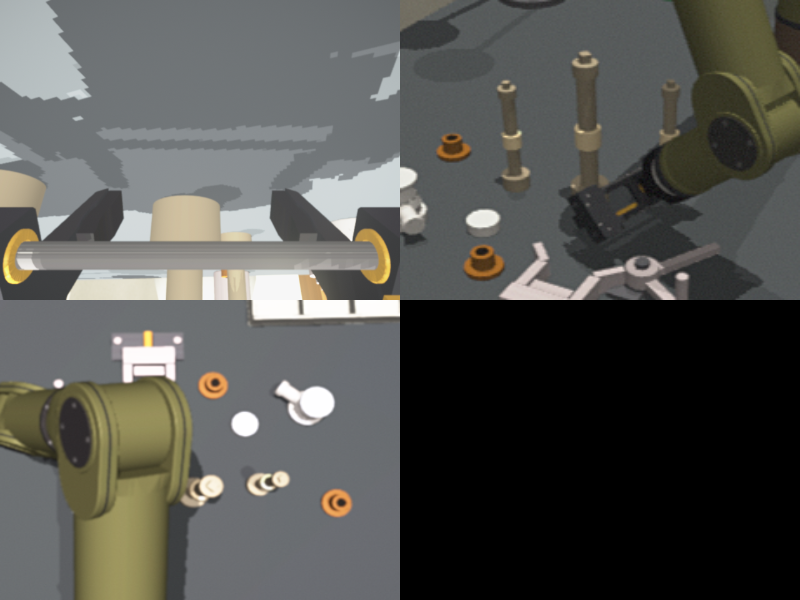

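>>> step_arm:
  steps:
    - [[-0.7, 0.1, 0.7], [0, 0, 0]]
    - [[-0.8, 0.1, 0.8], [0, 0, 0]]
    - [[-0.8, 0.1, 0.8], [0, 0, 0]]
    - [[-0.6, 0.1, 0.7], [0, 0, 0]]
    - [[0, 0, 0], [0, 0, 0]]

```text
clock: 18.58
tool_pos: [0.4944, -0.154, 0.0266]
eef_rot: [0.756, 0.532, -0.313, 0.218]
contact_force: [0.2, -0.1, -0.3]
opening: 1.004
finger_force: 0.0
```

```bash
python3 - <<'E'
from search import *
st=sensors.get_state(); P=st['tool_pos'];R=Ro.from_quat(st['eef_rot']);print(P,st['contact_force'],R.as_matrix()[:,1])
tip=P+.019*R.as_matrix()[:,2]
d=np.array([np.cos(np.radians(-20)),np.sin(np.radians(-20)),0]);l=np.array([-d[1],d[0],0])
v=tip*1000-S0; print('tip along,lat',v@d,v@l,tip[2]); print('forward in tool',R.inv().apply(d))
# push path: psi -20 by 45+, then 0
E
```

```text
[ 0.49435777 -0.15400286  0.02659285] [ 0.20458524 -0.08575216 -0.34855154] [ 0.94070654 -0.33921403 -0.00224475]
tip along,lat 12.783005969143188 -1.8401748300148966 0.01312623315734794
forward in tool [-3.69826683e-03  9.99993029e-01  5.13793528e-04]
```

>>> step_arm:
  steps:
    - [[0, 0.3, 0.1], [0, 0, 0]]
    - [[0, 0.3, 0], [0, 0, 0]]
    - [[0, 0.3, 0], [0, 0, 0]]
    - [[0, 0.4, 0], [0, 0, 0]]
    - [[0, 0.4, 0], [0, 0, 0]]

```text
clock: 19.2
tool_pos: [0.5106, -0.1591, 0.0256]
eef_rot: [0.756, 0.532, -0.312, 0.218]
contact_force: [-4.0, 0.8, -1.1]
opening: 1.0
finger_force: 1.5
```

>>> step_arm:
  steps:
    - [[0, 0.5, 0], [0, 0, 0]]
    - [[0, 0.5, 0], [0, 0, 0]]
    - [[0, 0.5, 0], [0, 0, 0]]

```text
clock: 19.58
tool_pos: [0.5252, -0.1643, 0.0256]
eef_rot: [0.756, 0.532, -0.312, 0.218]
contact_force: [-2.8, 0.7, -1.5]
opening: 1.0
finger_force: 1.3
```

```bash
python3 - <<'E'
from search import *
st=sensors.get_state(); P=st['tool_pos'];R=Ro.from_quat(st['eef_rot'])
d=np.array([np.cos(np.radians(-20)),np.sin(np.radians(-20)),0])
tip=(P+.019*R.as_matrix()[:,2])*1000; l=np.array([-d[1],d[0],0])
c=tip+d*(25-44); off=(tip-S0)@l; S=S0+d*((tip-S0)@d+25-44); print('stem now',S)
prof=[-20]*2+[-15,-10,-5,0,5]+[5]*3+[10,15,20,25,30,35]+[35]*2
W=[];cl=[]
ph=-20
for p in prof:
    mid=np.radians((ph+p)/2); S=S+5.0*np.array([np.cos(mid),np.sin(mid),0]); ph=p
    Pn,Rn=pose(S,'Li',p,45,-1.8,88,z0=5.5); 
    Pn=Pn+.0005*np.array([np.cos(np.radians(p)),np.sin(np.radians(p)),0]); W.append((Pn,Rn))
    cl.append(round(min(clear(X_,(Pn+.019*Rn.as_matrix()[:,2])*1000,Rn.as_matrix(),88) for X_ in(S2,S3)),0))
print(S,cl); q,e,a=sim(W,st['q']); print(np.round(q,2),e,a)
r_=rows(W,P,R); print(r_[:10]);print(r_[10:])
E
```

```text
stem now [ 503.08770143 -169.48558847    0.        ]
[ 588.09553802 -158.95403113    0.        ] [np.float64(51.0), np.float64(56.0), np.float64(53.0), np.float64(52.0), np.float64(51.0), np.float64(51.0), np.float64(49.0), np.float64(54.0), np.float64(59.0), np.float64(64.0), np.float64(61.0), np.float64(59.0), np.float64(59.0), np.float64(60.0), np.float64(63.0), np.float64(63.0), np.float64(67.0), np.float64(71.0)]
[ 0.12  1.15 -0.35  2.06  2.1   1.08 -1.46] 8.950708969746562e-06 0.0027913148341550532
[[[-0.0, 0.5, 0.1], [0.0, -0.0, 0.5]], [[-0.0, 0.5, -0.0], [0.0, -0.0, -0.0]], [[0.1, 0.4, -0.1], [-3.5, -0.0, -4.0]], [[0.1, 0.4, -0.2], [-3.5, -0.0, -3.5]], [[0.2, 0.4, -0.1], [-3.5, -0.0, -3.5]], [[0.1, 0.4, -0.1], [-3.5, -0.0, -3.5]], [[0.1, 0.4, -0.2], [-3.5, -0.0, -3.5]], [[0.0, 0.5, 0.0], [-0.0, -0.0, 0.0]], [[0.0, 0.5, 0.0], [-0.0, -0.0, 0.0]], [[0.0, 0.5, 0.0], [-0.0, -0.0, 0.0]]]
[[[0.2, 0.4, -0.1], [-3.5, -0.0, -3.5]], [[0.1, 0.3, -0.1], [-3.5, -0.0, -3.5]], [[0.1, 0.4, -0.2], [-3.5, -0.0, -3.5]], [[0.1, 0.4, -0.1], [-3.5, -0.0, -3.5]], [[0.2, 0.4, -0.1], [-3.5, -0.0, -3.5]], [[0.1, 0.4, -0.1], [-3.5, -0.0, -4.0]], [[0.0, 0.5, -0.0], [-0.0, -0.0, 0.0]], [[-0.0, 0.5, -0.0], [-0.0, -0.0, 0.0]]]
```

```bash
cat > path.py <<'E'
from search import *
COL=np.vstack([cyl((619,-18),[(16,1,44)]),cyl((664,49),[(7,25,80)])]+[cyl((619-88*t,-18+60*t),[(6,13,25)]) for t in np.linspace(.2,1,6)])
WALL=np.vstack([cyl((625,y),[(3,1,30)]) for y in(-44,-148)]+[cyl((652+x,y),[(3,1,30)]) for x in(0,25,50) for y in(-64,-128)])
E
python3 - <<'E'
from path import *
st=sensors.get_state(); P=st['tool_pos'];R=Ro.from_quat(st['eef_rot'])
S=np.array([503.1,-169.5,0])
prof=list(range(-16,46,4))+[45]*9
W=[];ph=-20
for p in prof:
    mid=np.radians((ph+p)/2); S=S+5.0*np.array([np.cos(mid),np.sin(mid),0]); ph=p
    Pn,Rn=pose(S,'Li',p,45,-1.8,88,z0=5.5); 
    Pn=Pn+.0005*np.array([np.cos(np.radians(p)),np.sin(np.radians(p)),0]); W.append((Pn,Rn))
    t=(Pn+.019*Rn.as_matrix()[:,2])*1000
    print(np.round(S[:2]),p,[round(clear(X_,t,Rn.as_matrix(),88)) for X_ in(S2,S3,COL,WALL)])
q,e,a=sim(W,st['q']); print(np.round(q,2),e,a)
r_=rows(W,P,R); print(r_[:12]);print(r_[12:])
E
```

```text
[ 508. -171.] -16 [77, 45, 52, 9]
[ 513. -172.] -12 [73, 45, 52, 12]
[ 518. -173.] -8 [71, 45, 51, 12]
[ 523. -174.] -4 [69, 45, 48, 15]
[ 528. -174.] 0 [66, 47, 42, 14]
[ 533. -174.] 4 [64, 46, 36, 10]
[ 538. -173.] 8 [62, 44, 31, 7]
[ 542. -172.] 12 [61, 44, 25, 2]
[ 547. -171.] 16 [61, 44, 20, -2]
[ 552. -170.] 20 [61, 45, 15, -3]
[ 557. -168.] 24 [63, 46, 9, 1]
[ 561. -165.] 28 [66, 49, 4, 4]
[ 566. -163.] 32 [66, 53, 1, 1]
[ 570. -160.] 36 [65, 55, -3, 4]
[ 574. -157.] 40 [64, 48, -4, 10]
[ 577. -154.] 44 [64, 42, -4, 15]
[ 581. -150.] 45 [68, 44, -7, 17]
[ 584. -147.] 45 [73, 48, -8, 17]
[ 588. -143.] 45 [77, 53, -8, 16]
[ 592. -140.] 45 [82, 58, -8, 12]
[ 595. -136.] 45 [87, 63, -8, 8]
[ 599. -133.] 45 [91, 68, -8, 3]
[ 602. -129.] 45 [96, 73, -8, -2]
[ 606. -125.] 45 [101, 78, -8, -7]
[ 609. -122.] 45 [106, 81, -8, -8]
[ 0.08  1.15 -0.35  2.08  2.22  1.07 -1.43] 8.157011489639843e-06 0.0025809633772180436
[[[0.1, 0.4, -0.0], [-2.5, -0.0, -2.5]], [[0.1, 0.4, -0.1], [-3.0, -0.0, -3.0]], [[0.1, 0.4, -0.1], [-3.0, -0.0, -3.0]], [[0.1, 0.5, -0.1], [-2.5, -0.0, -2.5]], [[0.1, 0.4, -0.1], [-3.0, -0.0, -3.0]], [[0.1, 0.4, -0.1], [-3.0, -0.0, -3.0]], [[0.1, 0.4, -0.1], [-2.5, -0.0, -2.5]], [[0.1, 0.4, -0.2], [-3.0, -0.0, -3.0]], [[0.1, 0.4, -0.1], [-3.0, -0.0, -3.0]], [[0.1, 0.4, -0.1], [-2.5, -0.0, -2.5]], [[0.1, 0.5, -0.1], [-3.0, -0.0, -3.0]], [[0.1, 0.4, -0.1], [-2.5, -0.0, -3.0]]]
[[[0.1, 0.4, -0.1], [-3.0, -0.0, -2.5]], [[0.1, 0.4, -0.1], [-3.0, -0.0, -3.0]], [[0.1, 0.4, -0.1], [-2.5, -0.0, -3.0]], [[0.1, 0.4, -0.1], [-3.0, -0.0, -2.5]], [[0.1, 0.5, -0.0], [-0.5, -0.0, -1.0]], [[-0.0, 0.5, -0.0], [-0.0, -0.0, 0.0]], [[-0.0, 0.5, -0.0], [-0.0, -0.0, 0.0]], [[-0.0, 0.5, -0.0], [-0.0, -0.0, 0.0]], [[-0.0, 0.5, -0.0], [-0.0, -0.0, 0.0]], [[-0.0, 0.5, -0.0], [-0.0, -0.0, 0.0]], [[-0.0, 0.5, -0.0], [-0.0, -0.0, 0.0]], [[-0.0, 0.5, -0.0], [-0.0, -0.0, 0.0]], [[-0.0, 0.5, -0.0], [-0.0, -0.0, 0.0]]]
```

>>> step_arm:
  steps:
    - [[0.1, 0.4, 0], [-2.5, 0, -2.5]]
    - [[0.1, 0.4, -0.1], [-3, 0, -3]]
    - [[0.1, 0.4, -0.1], [-3, 0, -3]]
    - [[0.1, 0.5, -0.1], [-2.5, 0, -2.5]]
    - [[0.1, 0.4, -0.1], [-3, 0, -3]]
    - [[0.1, 0.4, -0.1], [-3, 0, -3]]

```text
clock: 20.32
tool_pos: [0.55, -0.1616, 0.0255]
eef_rot: [0.628, 0.678, -0.26, 0.28]
contact_force: [-4.8, -0.5, 1.4]
opening: 1.003
finger_force: 2.3
```

```bash
timeout 200 python3 - <<'E'
from path import *
from bfs import advmax
st=sensors.get_state(); P=st['tool_pos'];R=Ro.from_quat(st['eef_rot']);print(st['contact_force'])
M=R.as_matrix(); yd=M[:,1]; tip=(P+.019*M[:,2])*1000; psi=np.degrees(np.arctan2(yd[1],yd[0])); print('psi',psi,'tip z',tip[2],'pad line pt',tip-yd*44+yd*25)
for S in((533,-174),(540,-173),(547,-172),(553,-171)):
  for psi in(-5,0,5,10):
    for th in(25,33):
      for sh in(0,10,20,30):
        off,Rn=cfg('B',psi,th,sh,40); tz=np.array([0,0,5+9*np.sin(np.radians(th))]); t=np.array([*S,0])+off+tz
        c=min(clear(S2,t,Rn.as_matrix(),40),clear(S3,t,Rn.as_matrix(),40))
        if c>5: print(S,psi,th,sh,round(c))
for g in(88,64):
  for S in((540,-173),(550,-172),(560,-171)):
    for psi in (4,15,30):
      Pn,Rn=pose(S,'Li',psi,45,-1.8,g,z0=5.5); t=(Pn+.019*Rn.as_matrix()[:,2])*1000
      print('Li',g,S,psi,[round(clear(X_,t,Rn.as_matrix(),g)) for X_ in(S2,S3,COL,WALL)])
E
```

```text
[-4.84599798 -0.50297041  1.41062754]
psi 4.368540447079932 tip z 12.029496472528741 pad line pt [ 532.07671494 -176.42725584   12.06081924]
(533, -174) -5 25 20 7
(533, -174) 0 25 20 6
(533, -174) 0 25 30 6
(533, -174) 5 25 30 6
(540, -173) -5 25 20 9
(540, -173) 0 25 20 8
(540, -173) 0 25 30 9
(540, -173) 0 33 20 8
(540, -173) 5 25 30 12
(547, -172) -5 25 20 12
(547, -172) 0 25 20 8
(547, -172) 0 25 30 11
(547, -172) 0 33 20 8
(547, -172) 5 25 30 13
(547, -172) 5 33 30 9
(547, -172) 10 25 30 7
(553, -171) -5 25 20 15
(553, -171) -5 25 30 8
(553, -171) 0 25 20 10
(553, -171) 0 25 30 14
(553, -171) 0 33 20 10
(553, -171) 5 25 30 14
(553, -171) 5 33 30 12
(553, -171) 10 25 30 7
(553, -171) 10 33 30 6
Li 88 (540, -173) 4 [65, 53, 36, 4]
Li 88 (540, -173) 15 [58, 38, 22, 6]
Li 88 (540, -173) 30 [49, 38, 19, 11]
Li 88 (550, -172) 4 [68, 63, 36, -7]
Li 88 (550, -172) 15 [61, 47, 22, -4]
Li 88 (550, -172) 30 [54, 44, 12, 6]
Li 88 (560, -171) 4 [71, 73, 36, -7]
Li 88 (560, -171) 15 [65, 57, 24, -8]
Li 88 (560, -171) 30 [59, 51, 8, 3]
Li 64 (540, -173) 4 [65, 41, 36, 26]
Li 64 (540, -173) 15 [58, 27, 24, 26]
Li 64 (540, -173) 30 [49, 27, 31, 30]
Li 64 (550, -172) 4 [68, 51, 36, 17]
Li 64 (550, -172) 15 [61, 36, 23, 20]
Li 64 (550, -172) 30 [54, 36, 23, 20]
Li 64 (560, -171) 4 [71, 61, 36, 7]
Li 64 (560, -171) 15 [65, 46, 24, 10]
Li 64 (560, -171) 30 [56, 45, 16, 10]
```

>>> step_arm:
  steps:
    - [[0, -0.9, 0], [0, 0, 0]]
    - [[0, -0.9, 0], [0, 0, 0]]

```text
clock: 20.58
tool_pos: [0.5329, -0.1623, 0.0252]
eef_rot: [0.629, 0.677, -0.259, 0.28]
contact_force: [-0.6, 0.5, 0.4]
opening: 0.999
finger_force: 0.0
```

>>> step_arm:
  steps:
    - [[0, 0, 0], [0, 0, 0]]
    - [[0, 0, 0], [0, 0, 0]]
    - [[0, 0, 0], [0, 0, 0]]
  claw: 0.46

```text
clock: 20.95
tool_pos: [0.5329, -0.1621, 0.025]
eef_rot: [0.629, 0.678, -0.259, 0.279]
contact_force: [-0.4, -0.0, 1.0]
opening: 0.733
finger_force: 0.0
```

```bash
timeout 200 python3 - <<'E'
from path import *
st=sensors.get_state(); P=st['tool_pos'];R=Ro.from_quat(st['eef_rot']);print(P,st['contact_force'],st['opening'])
M=R.as_matrix(); yd=M[:,1]; tip=(P+.019*M[:,2])*1000; print('rear pad at',tip-yd*st['opening']*44,'tip z',tip[2])
S=np.array([532.5,-175.,0]); g=64
for end in(45,60,75):
  S=np.array([532.5,-175.,0]);ph=4;out=[]
  for p in list(range(9,end+1,5))+[end]*14:
    mid=np.radians((ph+p)/2); S=S+5*np.array([np.cos(mid),np.sin(mid),0]); ph=p
    Pn,Rn=pose(S,'Li',p,45,-1.8,g,z0=5.5); t=(Pn+.019*Rn.as_matrix()[:,2])*1000
    out.append((*np.round(S[:2]).astype(int),p,*[round(clear(X_,t,Rn.as_matrix(),g)) for X_ in(S2,S3,COL,WALL)]))
  print(end,[tuple(int(v) for v in o) for o in out[4::2]])
E
```

```text
[ 0.53292867 -0.16212891  0.02500997] [-0.40893595 -0.04703692  1.02975115] 0.733486632982028
rear pad at [ 501.74736856 -177.87964459   11.51130495] tip z 11.520855396150663
45 [(556, -168, 29, 60, 42, 15, 13), (565, -162, 39, 50, 28, 17, 16), (572, -156, 45, 50, 21, 15, 21), (579, -148, 45, 58, 31, 5, 19), (586, -141, 45, 67, 41, -5, 19), (593, -134, 45, 76, 50, -9, 19), (600, -127, 45, 85, 60, -9, 19), (607, -120, 45, 94, 70, -9, 11), (614, -113, 45, 104, 78, -9, 2)]
60 [(556, -168, 29, 60, 42, 15, 13), (565, -162, 39, 50, 28, 17, 16), (572, -155, 49, 46, 9, 19, 24), (578, -147, 59, 49, -9, 22, 33), (583, -139, 60, 58, -3, 16, 39), (588, -130, 60, 68, 6, 11, 34), (593, -121, 60, 78, 15, 6, 24), (598, -113, 60, 88, 24, 6, 14), (603, -104, 60, 98, 34, 6, 4), (608, -95, 60, 108, 44, 1, -6), (613, -87, 60, 118, 54, -7, -8)]
75 [(556, -168, 29, 60, 42, 15, 13), (565, -162, 39, 50, 28, 17, 16), (572, -155, 49, 46, 9, 19, 24), (578, -147, 59, 49, -9, 22, 33), (582, -138, 69, 54, -25, 30, 45), (585, -129, 75, 55, -29, 34, 34), (588, -119, 75, 64, -25, 25, 25), (590, -109, 75, 74, -18, 16, 16), (593, -100, 75, 84, -11, 8, 8), (595, -90, 75, 94, -3, 4, 6), (598, -81, 75, 104, 6, -4, 6), (600, -71, 75, 114, 15, -8, 8)]
```

```bash
timeout 200 python3 - <<'E'
from path import *
st=sensors.get_state(); P=st['tool_pos'];R=Ro.from_quat(st['eef_rot'])
S=np.array([532.5,-175.,0]); g=64.5;ph=4;W=[];o=[]
prof=[9,14,19,24,29,34,39,43,45,45,46,47,49,51,53,55,57,58,58,58]
for p in prof:
    mid=np.radians((ph+p)/2); S=S+5*np.array([np.cos(mid),np.sin(mid),0]); ph=p
    Pn,Rn=pose(S,'Li',p,45,-1.8,g,z0=5.5); Pn=Pn+.0005*np.array([np.cos(np.radians(p)),np.sin(np.radians(p)),0]); W.append((Pn,Rn)); t=(Pn+.019*Rn.as_matrix()[:,2])*1000
    o.append([int(round(v)) for v in (*S[:2],p,*[clear(X_,t,Rn.as_matrix(),g) for X_ in(S2,S3,COL,WALL)])])
print(o)
W0=pose((532.5,-175),'Li',4,45,-1.8,g,z0=5.5)
print(sim([W0]+W,st['q'])); r_=rows([W0]+W,P,R); print(r_[:11]); print(r_[11:])
E
```

```text
[[537, -174, 9, 60, 32, 30, 31], [542, -173, 14, 59, 31, 25, 26], [547, -172, 19, 58, 33, 20, 21], [552, -170, 24, 59, 37, 16, 16], [556, -168, 29, 61, 42, 15, 12], [561, -165, 34, 55, 38, 15, 12], [565, -162, 39, 51, 29, 16, 16], [568, -159, 43, 49, 23, 17, 20], [572, -156, 45, 50, 22, 14, 21], [575, -152, 45, 55, 27, 9, 21], [579, -149, 46, 58, 29, 5, 21], [582, -145, 47, 61, 31, 1, 21], [586, -141, 49, 64, 30, 0, 24], [589, -137, 51, 67, 29, -2, 26], [592, -133, 53, 71, 28, -2, 28], [595, -129, 55, 75, 26, -1, 26], [598, -125, 57, 80, 25, 0, 21], [600, -121, 58, 84, 27, 1, 17], [603, -117, 58, 89, 32, 1, 12], [606, -113, 58, 94, 37, 1, 8]]
(array([ 0.15149097,  1.16190662, -0.34612072,  2.196007  ,  2.51002887,
        1.11629115, -1.43153372]), np.float64(6.265276531872896e-06), np.float64(0.0020098091672280174))
[[[-0.1, 0.5, 0.1], [0.0, -0.0, 0.0]], [[0.1, 0.5, -0.1], [-3.5, -0.0, -3.5]], [[0.0, 0.4, -0.0], [-3.5, -0.0, -3.5]], [[0.1, 0.4, -0.1], [-3.5, -0.0, -3.5]], [[0.0, 0.4, -0.1], [-3.5, -0.0, -3.5]], [[0.1, 0.4, -0.0], [-3.5, -0.0, -3.5]], [[0.0, 0.4, -0.1], [-3.5, -0.0, -3.5]], [[0.1, 0.4, -0.0], [-3.5, -0.0, -3.5]], [[0.1, 0.4, -0.1], [-3.0, -0.0, -3.0]], [[-0.0, 0.4, -0.0], [-1.0, -0.0, -1.5]], [[-0.0, 0.5, -0.0], [-0.0, -0.0, 0.0]]]
[[[-0.0, 0.5, -0.0], [-1.0, -0.0, -0.5]], [[-0.0, 0.5, -0.0], [-0.5, -0.0, -1.0]], [[0.0, 0.5, -0.1], [-1.5, -0.0, -1.0]], [[0.0, 0.4, 0.0], [-1.5, -0.0, -1.5]], [[0.1, 0.5, -0.0], [-1.5, -0.0, -1.5]], [[-0.0, 0.4, -0.0], [-1.0, -0.0, -1.5]], [[0.0, 0.5, -0.1], [-1.5, -0.0, -1.5]], [[0.0, 0.5, 0.0], [-1.0, -0.0, -0.5]], [[0.0, 0.5, 0.0], [0.0, -0.0, -0.0]], [[0.0, 0.5, 0.0], [0.0, -0.0, -0.0]]]
```

>>> step_arm:
  steps:
    - [[-0.1, 0.5, 0.1], [0, 0, 0]]
    - [[0.1, 0.5, -0.1], [-3.5, 0, -3.5]]
    - [[0, 0.4, 0], [-3.5, 0, -3.5]]
    - [[0.1, 0.4, -0.1], [-3.5, 0, -3.5]]
    - [[0, 0.4, -0.1], [-3.5, 0, -3.5]]
    - [[0.1, 0.4, 0], [-3.5, 0, -3.5]]
    - [[0, 0.4, -0.1], [-3.5, 0, -3.5]]
    - [[0.1, 0.4, 0], [-3.5, 0, -3.5]]
    - [[0.1, 0.4, -0.1], [-3, 0, -3]]
    - [[0, 0.4, 0], [-1, 0, -1.5]]

```text
clock: 22.2
tool_pos: [0.5666, -0.1442, 0.0248]
eef_rot: [0.354, 0.854, -0.15, 0.35]
contact_force: [-2.7, -1.2, -0.6]
opening: 0.731
finger_force: 1.6
```

```bash
timeout 200 python3 - <<'E'
from path import *
st=sensors.get_state(); P=st['tool_pos'];R=Ro.from_quat(st['eef_rot']);print(P,st['contact_force'])
M=R.as_matrix(); yd=M[:,1]; tip=(P+.019*M[:,2])*1000; print('foot if on pad, mid strip',tip-yd*(st['opening']*44-25),'tip z',tip[2],np.degrees(np.arctan2(yd[1],yd[0])))
a=snap('wrist','w4')['img']; b=snap('scene','s4')['img'][110:300,170:400]
c=snap('top','t4')['img'][120:380,240:560]
im=np.zeros((600,800,3),np.uint8); im[:300,:400]=cv2.resize(a,(400,300)); im[:300,400:]=cv2.resize(b,(400,300)); im[300:,:400]=cv2.resize(c,(400,300))
cv2.imwrite('pics/m4.png',im[:,:,::-1])
E
```

```text
[ 0.56664681 -0.14421872  0.02476207] [-2.73590119 -1.20385879 -0.55850326]
foot if on pad, mid strip [ 570.94309297 -158.81943537   11.32950732] tip z 11.27381563004877 44.85041006584531
```

View pics/m4.png

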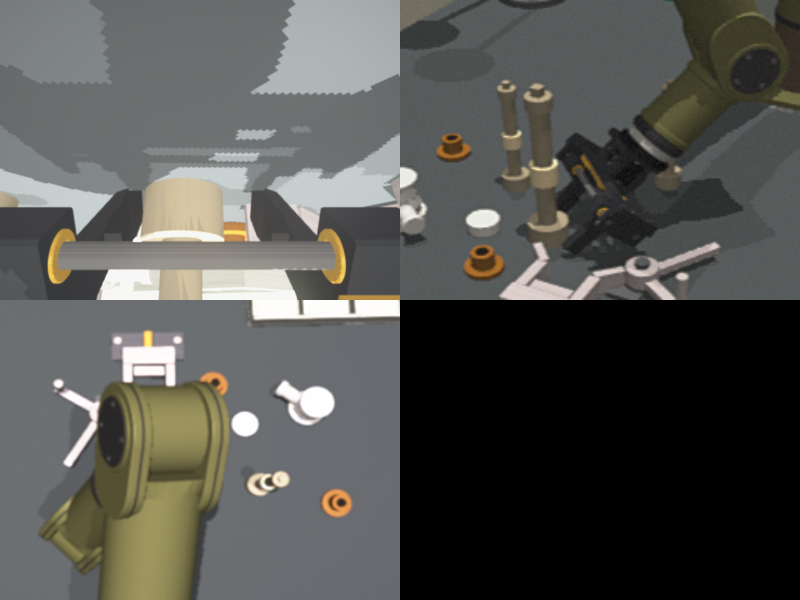

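The scene panel shows the stem upright at (545,160), with its foot at (547,228) between the fingers. Small stem 2 is untouched, and the top of small stem 3 is hidden behind the arm. Next I'll measure the stem's position from the head.

```bash
timeout 200 python3 - <<'E'
from path import *
s=load('s4'); s1=load('scene1')
print('head',plane(s,170+138*.575,110+90*.633,.232),'foottop c',plane(s,170+147*.575,110+222*.633,.03))
print('calib with start: head',plane(s1,277,146,.232)) 
st=sensors.get_state(); P=st['tool_pos'];R=Ro.from_quat(st['eef_rot'])
Sx=np.array([571.5,-157.5,0])
for nm,kind,psi,th,sh,g in(('B0','B',0,33,5,40),('B10','B',10,33,10,40),('B15','B',15,33,20,40),('B20','B',20,33,20,40)):
    Pn,Rn=pose(Sx,kind,psi,th,sh,g); t=(Pn+.019*Rn.as_matrix()[:,2])*1000
    print(nm,[round(clear(X_,t,Rn.as_matrix(),g)) for X_ in(S2,S3,COL,WALL)])
ph=45;g=64.5;W=[]
for p in[49,52,54,55,56,57,58,58,58]:
    mid=np.radians((ph+p)/2); Sx=Sx+5*np.array([np.cos(mid),np.sin(mid),0]); ph=p
    Pn,Rn=pose(Sx,'Li',p,45,-1.8,g,z0=5.5);Pn=Pn+.0005*np.array([np.cos(np.radians(p)),np.sin(np.radians(p)),0]); W.append((Pn,Rn)); t=(Pn+.019*Rn.as_matrix()[:,2])*1000
    print(np.round(Sx[:2]),p,[round(clear(X_,t,Rn.as_matrix(),g)) for X_ in(S2,S3,COL,WALL)])
print(rows(W,P,R))
E
```

```text
head [ 0.58234344 -0.16340905  0.232     ] foottop c [ 0.58576855 -0.16388308  0.03      ]
calib with start: head [ 0.48102179 -0.15688994  0.232     ]
B0 [8, 21, 79, 68]
B10 [-3, 36, 94, 68]
B15 [-2, 17, 107, 77]
B20 [-10, 14, 115, 76]
[ 575. -154.] 49 [49, 13, 15, 23]
[ 578. -150.] 52 [51, 10, 13, 26]
[ 581. -146.] 54 [54, 9, 11, 30]
[ 584. -142.] 55 [59, 10, 8, 32]
[ 587. -138.] 56 [63, 12, 6, 33]
[ 590. -134.] 57 [68, 14, 5, 33]
[ 592. -129.] 58 [73, 16, 5, 28]
[ 595. -125.] 58 [78, 20, 3, 23]
[ 598. -121.] 58 [83, 25, 3, 19]
[[[-0.1, 0.3, 0.0], [-3.0, -0.0, -3.0]], [[0.1, 0.5, -0.0], [-2.0, -0.0, -2.0]], [[-0.0, 0.4, -0.0], [-1.5, -0.0, -1.5]], [[0.0, 0.5, -0.1], [-1.0, -0.0, -0.5]], [[0.0, 0.5, 0.0], [-0.5, -0.0, -0.5]], [[0.0, 0.5, 0.0], [-0.5, -0.0, -1.0]], [[0.0, 0.4, 0.0], [-1.0, -0.0, -0.5]], [[0.0, 0.5, 0.0], [0.0, -0.0, -0.0]], [[0.0, 0.5, 0.0], [0.0, -0.0, -0.0]]]
```

```bash
timeout 200 python3 - <<'E'
from path import *
st=sensors.get_state(); P=st['tool_pos'];R=Ro.from_quat(st['eef_rot'])
Sx=np.array([579.5,-166.5,0]); g=64.5
Pn,Rn=pose(Sx,'Li',45,45,-3,g,z0=5.5); print('first',R.inv().apply(Pn-P)*100)
W=[(P-R.as_matrix()[:,1]*.004,R)]+lin(P-R.as_matrix()[:,1]*.004,R,Pn-Rn.as_matrix()[:,1]*.003,Rn,3)
ph=45
for p in[49,53,57,60,63,65,67,68,68,68,68,68]:
    mid=np.radians((ph+p)/2); Sx=Sx+5*np.array([np.cos(mid),np.sin(mid),0]); ph=p
    Pn,Rn=pose(Sx,'Li',p,45,-3,g,z0=5.5);Pn=Pn+.0005*np.array([np.cos(np.radians(p)),np.sin(np.radians(p)),0]); W.append((Pn,Rn)); t=(Pn+.019*Rn.as_matrix()[:,2])*1000
    print(np.round(Sx[:2]),p,[round(clear(X_,t,Rn.as_matrix(),g)) for X_ in(S2,S3,COL,WALL)])
r_=rows(W,P,R);print(r_[:9]);print(r_[9:])
E
```

```text
first [-1.04951811 -0.2111091   0.99258126]
[ 583. -163.] 49 [43, 15, 16, 10]
[ 586. -159.] 53 [46, 8, 16, 14]
[ 589. -155.] 57 [50, 2, 15, 19]
[ 592. -151.] 60 [53, -2, 14, 25]
[ 594. -146.] 63 [56, -5, 14, 30]
[ 596. -142.] 65 [59, -6, 13, 33]
[ 598. -137.] 67 [61, -7, 13, 29]
[ 600. -133.] 68 [64, -6, 13, 25]
[ 602. -128.] 68 [69, -2, 11, 22]
[ 604. -123.] 68 [74, 1, 8, 18]
[ 606. -119.] 68 [78, 5, 6, 14]
[ 608. -114.] 68 [83, 9, 6, 11]
[[[-0.0, -0.4, 0.0], [0.0, 0.0, 0.0]], [[-0.3, -0.0, 0.3], [-0.0, -0.0, 0.0]], [[-0.4, -0.1, 0.4], [-0.0, -0.0, 0.0]], [[-0.3, -0.0, 0.3], [-0.0, -0.0, 0.0]], [[-0.0, 0.8, -0.1], [-3.0, -0.0, -3.0]], [[0.0, 0.4, -0.0], [-3.0, -0.0, -2.5]], [[0.1, 0.4, -0.1], [-2.5, -0.0, -3.0]], [[0.0, 0.5, 0.0], [-2.5, -0.0, -2.0]], [[0.1, 0.4, -0.0], [-2.0, -0.0, -2.0]]]
[[[-0.0, 0.5, -0.0], [-1.5, -0.0, -1.5]], [[0.0, 0.4, -0.1], [-1.5, -0.0, -1.5]], [[0.0, 0.5, 0.0], [-0.5, -0.0, -0.5]], [[0.0, 0.5, 0.0], [0.0, -0.0, -0.0]], [[0.0, 0.5, 0.0], [0.0, -0.0, -0.0]], [[0.0, 0.5, 0.0], [0.0, -0.0, -0.0]], [[0.0, 0.5, 0.0], [0.0, -0.0, -0.0]]]
```

>>> step_arm:
  steps:
    - [[0, -0.4, 0], [0, 0, 0]]
    - [[-0.3, 0, 0.3], [0, 0, 0]]
    - [[-0.4, -0.1, 0.4], [0, 0, 0]]
    - [[-0.3, 0, 0.3], [0, 0, 0]]
    - [[0, 0.5, 0], [-3, 0, -3]]
    - [[0, 0.5, 0], [-3, 0, -2.5]]
    - [[0.1, 0.4, -0.1], [-2, 0, -2]]
    - [[0.1, 0.5, -0.1], [0, 0, 0]]
    - [[0.1, 0.5, -0.1], [0, 0, 0]]

```text
clock: 23.48
tool_pos: [0.5858, -0.136, 0.0253]
eef_rot: [0.272, 0.883, -0.112, 0.365]
contact_force: [-1.6, -5.1, 2.2]
opening: 0.727
finger_force: 2.3
```

```bash
cat > look.py <<'E'
from path import *
import sys
def look(n,view=None):
    s=snap('scene',n); im=s['img']
    st=sensors.get_state(); P=st['tool_pos'];R=Ro.from_quat(st['eef_rot']);M=R.as_matrix();yd=M[:,1];tip=(P+.019*M[:,2])*1000
    print(st['clock'],P,np.round(st['contact_force'],1),'tip',tip,'psi',np.degrees(np.arctan2(yd[1],yd[0])),'on pad',tip-yd*(st['opening']*44-25))
    # ceramic ring: cream mask, project: bright yellowish
    hsv=cv2.cvtColor(im,cv2.COLOR_RGB2HSV)
    m=cv2.inRange(hsv,(15,35,150),(32,140,255)); nn,l,stt,c=cv2.connectedComponentsWithStats(m)
    for i in range(1,nn):
        if stt[i][4]>40: 
            x,y,w,h,A=stt[i]; print('cream',stt[i],np.round(plane(s,x+w/2,y+h/2,.110)*1000,1))
    return s
if __name__=='__main__':
    look(sys.argv[1])
E
python3 - <<'E'
from look import *
s=load('scene1');im=s['img'];hsv=cv2.cvtColor(im,cv2.COLOR_RGB2HSV); print(hsv[197,278],hsv[197,276],hsv[175,278])
E
python3 look.py s5
```

```text
[ 21  74 134] [ 20  77 132] [23 62 82]
23.525 [ 0.58643772 -0.13436939  0.02535409] [-2.2 -3.1  2.1] tip [ 597.55401761 -141.85602379   11.88642403] psi 55.86385351697048 on pad [ 593.57673166 -147.72247506   11.86468909]
cream [36  0 41 11 64] [ -583.2 -1917.9   110. ]
cream [151   0  86  27 488] [ -765.4 -1253.7   110. ]
cream [ 0  3 16 11 46] [ -434.7 -2065.9   110. ]
cream [242   4  36  12 232] [ -970.  -1016.6   110. ]
cream [602 121   5  16  54] [-229.1  506.   110. ]
cream [620 120  20   7  79] [-303.6  573.9  110. ]
cream [246 173  15   7  58] [ 429.8 -250.2  110. ]
cream [  0 183  15  11  69] [ 711.2 -713.5  110. ]
cream [248 216  17   8  49] [ 581.9 -156.   110. ]
cream [248 249  23  13 102] [681.2 -93.2 110. ]
cream [494 279  21  13 148] [571.2 340.  110. ]
cream [494 298  16   7  43] [615.1 341.8 110. ]
cream [ 43 367  49  48 876] [1058.2 -187.1  110. ]
cream [  0 425  42  55 984] [1151.  -169.7  110. ]
```

```bash
cat >> look.py <<'E'
def stem(n,near):
    s=load(n); hsv=cv2.cvtColor(s['img'],cv2.COLOR_RGB2HSV); m=cv2.inRange(hsv,(16,35,60),(28,140,255))
    nn,l,stt,c=cv2.connectedComponentsWithStats(m)
    for i in range(1,nn):
        x,y,w,h,A=stt[i]
        if h>40 and A>300 and abs(x+w/2-near)<40:
            rows_=[(r_,np.where(l[r_]==i)[0]) for r_ in range(y,y+h,max(1,h//9))]
            print(stt[i],[(int(r_),int(k.min()),int(k.max())) for r_,k in rows_ if len(k)])
            ks=np.where(l[y+4]==i)[0]; print('head axis',np.round(plane(s,(ks.min()+ks.max())/2,y+3,.235)*1000,1))
E
python3 - <<'E'
from look import *
stem('scene1',278);stem('s4',250);stem('s5',252)
E
```

```text
[ 241    4   42   97 1805] [(4, 241, 249), (14, 269, 282), (24, 250, 280), (34, 244, 280), (44, 246, 281), (54, 246, 281), (64, 248, 281), (74, 252, 281), (84, 253, 282), (94, 262, 282)]
head axis [-536.9 -764.3  235. ]
[ 268  142   22  101 1306] [(142, 274, 277), (153, 270, 283), (164, 272, 281), (175, 272, 281), (186, 273, 281), (197, 271, 285), (208, 274, 282), (219, 274, 283), (230, 269, 289), (241, 273, 285)]
head axis [ 483.2 -158.   235. ]
[ 241    4   42   98 1752] [(4, 241, 249), (14, 270, 282), (24, 249, 280), (34, 244, 280), (44, 249, 281), (54, 246, 280), (64, 247, 281), (74, 247, 280), (84, 256, 282), (94, 249, 281)]
head axis [-536.9 -764.3  235. ]
[ 226  161   41  107 2131] [(161, 229, 233), (172, 228, 256), (183, 229, 255), (194, 228, 256), (205, 232, 256), (216, 232, 260), (227, 230, 259), (238, 249, 259), (249, 244, 266), (260, 244, 266)]
head axis [ 585.4 -184.2  235. ]
[ 241    4   42   84 1518] [(4, 241, 249), (13, 270, 282), (22, 254, 280), (31, 244, 280), (40, 248, 281), (49, 249, 281), (58, 246, 281), (67, 246, 281), (76, 248, 266), (85, 249, 263)]
head axis [-532.2 -772.8  235. ]
[226 161  19  71 663] [(161, 229, 232), (168, 227, 235), (175, 228, 235), (182, 229, 236), (189, 230, 236), (196, 229, 239), (203, 230, 239), (210, 232, 238), (217, 230, 243), (224, 229, 244), (231, 234, 238)]
head axis [ 592.1 -198.   235. ]
[ 245  167   27  107 1497] [(167, 252, 252), (178, 246, 261), (189, 249, 259), (200, 250, 260), (211, 251, 261), (222, 248, 265), (233, 251, 263), (244, 253, 263), (255, 247, 271), (266, 253, 268)]
head axis [ 594.1 -148.4  235. ]
```

>>> step_arm:
  steps:
    - [[0.1, 0.5, -0.1], [0, 0, 0]]
    - [[0.1, 0.5, -0.1], [0, 0, 0]]
    - [[0.1, 0.5, -0.1], [0, 0, 0]]
    - [[0, -0.4, 0], [0, 0, 0]]
    - [[0, 0, -3], [0, 0, 0]]
    - [[0, 0, -4], [0, 0, 0]]
    - [[0, 0, -4], [0, 0, 0]]

```text
clock: 24.4
tool_pos: [0.524, -0.0774, 0.1033]
eef_rot: [0.271, 0.884, -0.108, 0.364]
contact_force: [0.5, 1.3, -0.2]
opening: 0.73
finger_force: 0.0
```

```bash
timeout 200 python3 - <<'E'
from look import *
look('s6'); stem('s6',258)
st=sensors.get_state(); P=st['tool_pos'];R=Ro.from_quat(st['eef_rot'])
S=np.array([599,-135,0]); g=40
for h in(0,20,30,40,50):
  for th in(33,):
   for sh in(0,12):
    Pn,Rn=pose(S,'B',h,th,sh,g,ex=(-10,0,0)); t=(Pn+.019*Rn.as_matrix()[:,2])*1000
    print(h,sh,[round(clear(X_,t,Rn.as_matrix(),g)) for X_ in(S2,S3,COL,WALL)])
h=35
T,RT=pose(S,'B',h,33,0,g,ex=(-14,0,0))
n=8; Sm=S/1000; v=P-Sm
a0=np.degrees(np.arctan2(v[1],v[0])); w=T-RT.as_matrix()[:,2]*.06-Sm; a1=np.degrees(np.arctan2(w[1],w[0]))%360; print(a0,a1,v,w)
W=[]
M=R.as_matrix(); h0=np.degrees(np.arctan2(M[1,2],M[0,2])); print('h0',h0,np.degrees(np.arccos(-M[2,2])))
for k in range(1,n+1):
    f=k/n; a=np.radians(a0+(a1-a0)*f); rr=np.hypot(*v[:2])*(1-f)+np.hypot(*w[:2])*f; z=v[2]*(1-f)+w[2]*f
    W.append((Sm+np.array([rr*np.cos(a),rr*np.sin(a),z]),tilt(h0+(h-h0)*f,45-12*f)*Rz))
print(sim(W,st['q'])); print(rows(W,P,R)); W2=lin(W[-1][0],RT,T,RT,3); print(sim(W+W2,st['q'])[0]); print(rows(W2,*W[-1]))
E
```

```text
24.45 [ 0.52178422 -0.07514618  0.10551751] [-3.5  1.7  1.9] tip [532.93043809 -82.44970513  91.97423235] psi 56.39896533257979 on pad [528.99813666 -88.36806272  91.92952893]
cream [36  0 41 18 73] [ -532.6 -1865.1   110. ]
cream [151   0  86  27 475] [ -765.4 -1253.7   110. ]
cream [ 0  3 16 11 45] [ -434.7 -2065.9   110. ]
cream [242   4  41  12 249] [ -975.8 -1006.1   110. ]
cream [602 121   6  16  54] [-229.7  507.3  110. ]
cream [620 120  20   7  78] [-303.6  573.9  110. ]
cream [250 176  16   8  59] [ 439.3 -232.9  110. ]
cream [  0 183  15  11  71] [ 711.2 -713.5  110. ]
cream [229 216  15   8  41] [ 599.5 -193.   110. ]
cream [253 221  17   7  49] [ 591.5 -138.9  110. ]
cream [252 253  23  14 111] [689.7 -80.  110. ]
cream [494 279  21  13 146] [571.2 340.  110. ]
cream [495 298  15   7  43] [614.7 342.6 110. ]
cream [ 43 367  49  48 879] [1058.2 -187.1  110. ]
cream [  0 425  42  55 990] [1151.  -169.7  110. ]
[ 241    4   42   84 1442] [(4, 241, 249), (13, 269, 282), (22, 254, 280), (31, 244, 280), (40, 248, 281), (49, 246, 281), (58, 246, 281), (67, 246, 281), (76, 253, 2
[... 903 characters left out ...]
6608091
(array([ 0.8665    ,  1.02966327, -0.59380441,  2.08180673,  3.66808013,
        0.09020548, -0.9031999 ]), np.float64(0.00038166619918130135), np.float64(0.10143702042430375))
[[[0.1, -1.5, 0.4], [-6.0, 1.0, -6.5]], [[0.1, -1.5, 0.4], [-5.5, 1.5, -6.5]], [[0.0, -1.5, 0.5], [-6.0, 1.5, -6.5]], [[0.1, -1.4, 0.4], [-5.5, 1.5, -6.5]], [[0.0, -1.4, 0.5], [-5.0, 1.5, -6.5]], [[-0.0, -1.3, 0.4], [-5.0, 1.5, -7.0]], [[-0.0, -1.3, 0.5], [-5.0, 1.5, -7.0]], [[-0.1, -1.3, 0.5], [-5.0, 1.5, -7.0]]]
[ 0.76491238  1.11690909 -0.5199853   2.02752765  3.64846743  0.16466864
 -0.89796127]
[[[0.0, 0.0, 2.0], [0.0, 0.0, 0.0]], [[-0.0, -0.0, 2.0], [0.0, 0.0, 0.0]], [[-0.0, -0.0, 2.0], [0.0, 0.0, 0.0]]]
```

```bash
timeout 200 python3 - <<'E'
from look import *
st=sensors.get_state(); P=st['tool_pos'];R=Ro.from_quat(st['eef_rot'])
S=np.array([598.5,-135,0]); g=44; h=15
T,RT=pose(S,'B',h,33,0,g,ex=(-16,0,0))
n=6; Sm=S/1000; v=P-Sm; w=T-RT.as_matrix()[:,2]*.06-Sm
a0=np.degrees(np.arctan2(v[1],v[0])); a1=np.degrees(np.arctan2(w[1],w[0]))%360
M=R.as_matrix(); h0=np.degrees(np.arctan2(M[1,2],M[0,2])); W=[]
for k in range(1,n+1):
    f=k/n; a=np.radians(a0+(a1-a0)*f); rr=np.hypot(*v[:2])*(1-f)+np.hypot(*w[:2])*f; z=v[2]*(1-f)+w[2]*f
    W.append((Sm+np.array([rr*np.cos(a),rr*np.sin(a),z]),tilt(h0+(h-h0)*f,45-12*f)*Rz))
W+=lin(W[-1][0],RT,T,RT,3)
for p,r_ in W: print([round(clear(X_,(p+.019*r_.as_matrix()[:,2])*1000,r_.as_matrix(),64)) for X_ in(S2,S3,COL,WALL,big(S[:2]))],end=' ')
print(sim(W,st['q'])); print(rows(W,P,R))
E
```

```text
[84, -2, 74, 92, 62] [63, -15, 82, 97, 60] [46, -12, 89, 102, 59] [31, 5, 97, 103, 59] [13, 24, 104, 96, 59] [-4, 18, 111, 88, 55] [-3, 29, 100, 73, 39] [-1, 37, 91, 60, 26] [3, 46, 82, 49, 18] (array([ 0.60074382,  1.08334922, -0.3839594 ,  2.17791731,  3.28840937,
        0.50536845, -0.96261671]), np.float64(1.3560104714506533e-05), np.float64(0.0014434552415632778))
[[[0.1, -1.5, 0.6], [-5.5, 1.5, -6.5]], [[0.1, -1.4, 0.5], [-5.5, 2.0, -6.0]], [[0.1, -1.4, 0.6], [-5.0, 2.0, -6.0]], [[0.0, -1.3, 0.6], [-5.0, 2.0, -6.5]], [[0.0, -1.3, 0.6], [-5.0, 2.0, -6.5]], [[-0.0, -1.2, 0.7], [-4.5, 2.0, -6.5]], [[-0.0, 0.0, 2.0], [0.0, -0.0, 0.0]], [[-0.0, 0.0, 2.0], [0.0, -0.0, 0.0]], [[-0.0, 0.0, 2.0], [0.0, -0.0, 0.0]]]
```

```bash
timeout 200 python3 - <<'E'
from look import *
st=sensors.get_state(); P=st['tool_pos'];R=Ro.from_quat(st['eef_rot'])
S=np.array([598.5,-135,0]); g=44; h=8
T,RT=pose(S,'B',h,33,0,g,ex=(-14,0,0))
n=6; Sm=S/1000; up=np.array([0,0,.095]); v=P+up-Sm; w=T+np.array([0,0,.15])-.02*np.array([np.cos(.14),np.sin(.14),0])-Sm
a0=np.degrees(np.arctan2(v[1],v[0])); a1=np.degrees(np.arctan2(w[1],w[0]))%360
M=R.as_matrix(); h0=np.degrees(np.arctan2(M[1,2],M[0,2])); W=lin(P,R,P+up,R,2)
for k in range(1,n+1):
    f=k/n; a=np.radians(a0+(a1-a0)*f); rr=np.hypot(*v[:2])*(1-f)+np.hypot(*w[:2])*f; z=v[2]*(1-f)+w[2]*f
    W.append((Sm+np.array([rr*np.cos(a),rr*np.sin(a),z]),tilt(h0+(h-h0)*f,45-12*f)*Rz))
W+=lin(W[-1][0],RT,T,RT,4)
for p,r_ in W: print([round(clear(X_,(p+.019*r_.as_matrix()[:,2])*1000,r_.as_matrix(),50)) for X_ in(S2,S3,COL,WALL,big(S[:2]))],end=' ')
print(sim(W,st['q'])); print(rows(W,P,R))
E
```

```text
[113, 15, 106, 125, 66] [137, 48, 148, 167, 64] [117, 54, 148, 166, 61] [96, 52, 149, 166, 58] [76, 54, 150, 166, 54] [56, 59, 151, 165, 50] [36, 68, 152, 158, 45] [24, 66, 152, 150, 41] [10, 50, 122, 116, 31] [10, 50, 97, 84, 28] [12, 42, 83, 58, 26] [9, 33, 72, 49, 12] (array([ 0.62293188,  1.11443353, -0.49520568,  2.21065307,  2.99952905,
        0.6039666 , -0.79542676]), np.float64(3.898521789811235e-05), np.float64(0.0096560712084001))
[[[-3.3, 0.0, -3.4], [0.0, 0.0, 0.0]], [[-3.4, 0.1, -3.4], [0.0, 0.0, 0.0]], [[-0.1, -1.3, 0.7], [-4.5, 1.5, -5.5]], [[-0.1, -1.2, 0.7], [-5.0, 2.0, -5.0]], [[-0.1, -1.1, 0.7], [-4.5, 2.0, -5.5]], [[-0.2, -1.0, 0.6], [-4.0, 2.0, -5.0]], [[-0.2, -1.0, 0.7], [-4.0, 2.0, -6.0]], [[-0.3, -0.9, 0.7], [-4.0, 2.0, -5.5]], [[1.6, 0.0, 3.4], [0.0, 0.0, 0.0]], [[1.7, 0.0, 3.4], [0.0, 0.0, 0.0]], [[1.6, 0.0, 3.4], [0.0, 0.0, 0.0]], [[1.6, 0.0, 3.5], [0.0, 0.0, 0.0]]]
```

>>> step_arm:
  steps:
    - [[-3.3, 0, -3.4], [0, 0, 0]]
    - [[-3.4, 0.1, -3.4], [0, 0, 0]]
    - [[-0.1, -1.3, 0.7], [-4.5, 1.5, -5.5]]
    - [[-0.1, -1.2, 0.7], [-5, 2, -5]]
    - [[-0.1, -1.1, 0.7], [-4.5, 2, -5.5]]
    - [[-0.2, -1, 0.6], [-4, 2, -5]]
    - [[-0.2, -1, 0.7], [-4, 2, -6]]
    - [[-0.3, -0.9, 0.7], [-4, 2, -5.5]]
    - [[1.6, 0, 3.4], [0, 0, 0]]
    - [[1.7, 0, 3.4], [0, 0, 0]]
    - [[0, 0, 0], [0, 0, 0]]
  claw: 0

```text
clock: 25.82
tool_pos: [0.5456, -0.1466, 0.0964]
eef_rot: [-0.065, 0.957, 0.019, 0.283]
contact_force: [-1.0, 0.9, 0.8]
opening: 0.5
finger_force: 0.0
```

```bash
timeout 200 python3 - <<'E'
from look import *
st=sensors.get_state(); P=st['tool_pos'];R=Ro.from_quat(st['eef_rot']);print(P,np.round(st['q'],2),st['opening'])
S=np.array([598.5,-135,0]); g=44; h=8
T,RT=pose(S,'B',h,33,0,g,ex=(-12,0,0))
W=lin(P,R,T,RT,4)
for p,r_ in W: print([round(clear(X_,(p+.019*r_.as_matrix()[:,2])*1000,r_.as_matrix(),50)) for X_ in(S2,S3,COL,WALL,big(S[:2]))],end=' ')
print(rows(W,P,R))
# cradle push path
path=[(603,-129),(607,-123.5),(611,-118),(615,-112.5),(619,-107),(623,-102)]
W2=[pose((598.5,-135),'B',h,33,0,g)]+[pose(p,'B',h,33,0,g) for p in path]
for p,r_ in W2: print([round(clear(X_,(p+.019*r_.as_matrix()[:,2])*1000,r_.as_matrix(),50)) for X_ in(S2,S3,COL,WALL)],end=' ')
print(sim(W+W2,st['q'])[0]);print(rows(W2,T,RT))
E
```

```text
[ 0.54561439 -0.14655888  0.09638442] [ 0.57  0.92 -0.43  2.31  3.02  0.56 -0.92] 0.4995644419914386
[10, 49, 89, 67, 28] [10, 44, 83, 56, 24] [9, 39, 80, 50, 13] [10, 34, 71, 47, 11] [[[0.7, 0.1, 1.6], [-0.0, -0.0, -0.0]], [[0.7, 0.1, 1.7], [-0.0, -0.0, -0.0]], [[0.7, 0.1, 1.6], [-0.0, -0.0, -0.0]], [[0.8, 0.1, 1.7], [-0.0, -0.0, -0.0]]]
[15, 40, 62, 35] [22, 38, 57, 29] [29, 38, 53, 24] [36, 37, 49, 19] [42, 37, 43, 14] [49, 37, 36, 10] [56, 38, 30, 6] [ 0.47875934  1.09153561 -0.42718562  2.14073333  3.0019563   0.56101479
 -0.91976867]
[[[-1.0, -0.0, 0.7], [0.0, 0.0, 0.0]], [[-0.5, 0.5, 0.2], [0.0, 0.0, 0.0]], [[-0.3, 0.5, 0.3], [0.0, 0.0, 0.0]], [[-0.4, 0.5, 0.3], [0.0, 0.0, 0.0]], [[-0.4, 0.5, 0.2], [0.0, 0.0, 0.0]], [[-0.4, 0.5, 0.3], [0.0, 0.0, 0.0]], [[-0.4, 0.4, 0.2], [0.0, 0.0, 0.0]]]
```

>>> step_arm:
  steps:
    - [[0.7, 0.1, 1.6], [0, 0, 0]]
    - [[0.7, 0.1, 1.7], [0, 0, 0]]
    - [[0.7, 0.1, 1.6], [0, 0, 0]]
    - [[0.8, 0.1, 1.6], [0, 0, 0]]
    - [[-0.4, 0, 0.3], [0, 0, 0]]
    - [[-0.4, 0, 0.3], [0, 0, 0]]
    - [[-0.4, 0.2, 0.2], [0, 0, 0]]
    - [[-0.4, 0.4, 0.2], [0, 0, 0]]
    - [[-0.4, 0.5, 0.2], [0, 0, 0]]

```text
clock: 26.95
tool_pos: [0.5783, -0.1302, 0.0295]
eef_rot: [-0.063, 0.957, 0.016, 0.284]
contact_force: [-2.1, -3.5, 0.9]
opening: 0.498
finger_force: 2.0
```

```bash
python3 - <<'E'
from look import *
look('s7'); stem('s7',262)
E
```

```text
27.0 [ 0.57919713 -0.12847658  0.02968829] [-1.4 -2.6  1.4] tip [ 589.50834829 -127.18255463   13.78218531] psi 97.55910993135974 on pad [ 589.10636353 -124.15332971   13.76803656]
cream [36  0 42 11 62] [ -584.3 -1915.8   110. ]
cream [151   0  81  27 459] [ -760.  -1263.8   110. ]
cream [ 0  3 16 11 45] [ -434.7 -2065.9   110. ]
cream [602 121   5  16  48] [-229.1  506.   110. ]
cream [620 120  20   7  77] [-303.6  573.9  110. ]
cream [252 178  16   8  61] [ 445.2 -224.3  110. ]
cream [  0 183  15  11  73] [ 711.2 -713.5  110. ]
cream [255 222  17   8  50] [ 594.4 -132.7  110. ]
cream [254 256  23  13 109] [694.6 -73.1 110. ]
cream [494 279  21  13 153] [571.2 340.  110. ]
cream [ 45 367  47  48 840] [1057.6 -185.8  110. ]
cream [  0 425  42  55 971] [1151.  -169.7  110. ]
[ 258   12   65  107 1417] [(12, 282, 282), (23, 261, 284), (34, 266, 284), (45, 260, 290), (56, 265, 295), (67, 269, 299), (78, 273, 309), (89, 278, 315), (100, 285, 319), (111, 322, 322)]
head axis [-466.4 -633.9  235. ]
[268 131  37  44 778] [(131, 277, 281), (135, 275, 299), (139, 276, 301), (143, 272, 302), (147, 271, 303), (151, 272, 300), (155, 272, 300), (159, 274, 301), (163, 270, 300), (167, 268, 300), (171, 277, 298)]
head axis [ 427.1 -161.   235. ]
[226 161  15  45 392] [(161, 229, 232), (166, 226, 236), (171, 227, 236), (176, 229, 234), (181, 229, 235), (186, 230, 236), (191, 230, 237), (196, 228, 239), (201, 229, 240)]
head axis [ 592.1 -198.   235. ]
[ 252  173   26  107 1622] [(173, 259, 260), (184, 252, 268), (195, 255, 266), (206, 256, 267), (217, 257, 269), (228, 254, 271), (239, 256, 270), (250, 259, 269), (261, 254, 277), (272, 256, 276)]
head axis [ 608.5 -126.3  235. ]
```

>>> step_arm:
  steps:
    - [[-0.3, 0.5, 0.3], [0, 0, 0]]
    - [[-0.3, 0.5, 0.3], [0, 0, 0]]
    - [[-0.3, 0.5, 0.3], [0, 0, 0]]
    - [[-0.3, 0.5, 0.3], [0, 0, 0]]
    - [[-0.3, 0.5, 0.2], [0, 0, 0]]

```text
clock: 27.62
tool_pos: [0.5958, -0.1041, 0.0263]
eef_rot: [-0.062, 0.956, 0.014, 0.285]
contact_force: [-3.1, -6.1, 7.2]
opening: 0.501
finger_force: 4.8
```

```bash
python3 - <<'E'
from look import *
look('s8'); stem('s8',266); look('s8')
E
```

```text
27.675 [ 0.59643721 -0.10255876  0.02646918] [-1.9 -4.6  3.6] tip [ 606.78356813 -101.32049976   10.58146394] psi 97.42135933712295 on pad [606.39427595 -98.33183956  10.56088112]
cream [36  0 41 11 62] [ -583.2 -1917.9   110. ]
cream [151   0  86  27 510] [ -765.4 -1253.7   110. ]
cream [ 0  3 16 11 44] [ -434.7 -2065.9   110. ]
cream [602 121   5  16  48] [-229.1  506.   110. ]
cream [620 120  20   7  78] [-303.6  573.9  110. ]
cream [  0 183  15  11  74] [ 711.2 -713.5  110. ]
cream [260 186  16   7  60] [ 466.2 -192.   110. ]
cream [262 230  17   8  54] [ 612.4 -106.9  110. ]
cream [260 264  24  14 115] [710.8 -50.8 110. ]
cream [494 279  21  13 148] [571.2 340.  110. ]
cream [ 46 367  46  48 800] [1057.3 -185.2  110. ]
cream [  0 425  41  55 971] [1151.3 -170.3  110. ]
[ 266   22   66  117 1636] [(22, 289, 289), (35, 269, 292), (48, 266, 299), (61, 274, 302), (74, 279, 306), (87, 283, 320), (100, 286, 326), (113, 296, 330), (126, 299, 329)]
head axis [-348.6 -559.4  235. ]
[245  39  26  61 421] [(39, 249, 251), (45, 247, 253), (51, 245, 253), (57, 247, 258), (63, 247, 260), (69,
[... 974 characters left out ...]
on pad [606.40893729 -98.45567491  10.51485349]
cream [36  0 42 11 66] [ -584.3 -1915.8   110. ]
cream [151   0  86  27 511] [ -765.4 -1253.7   110. ]
cream [ 0  3 16 11 45] [ -434.7 -2065.9   110. ]
cream [602 121   5  16  50] [-229.1  506.   110. ]
cream [620 120  20   7  77] [-303.6  573.9  110. ]
cream [  0 183  18  12  75] [ 711.3 -708.8  110. ]
cream [261 186  16   8  63] [ 467.1 -189.   110. ]
cream [263 232  17   7  57] [ 616.  -102.7  110. ]
cream [261 264  24  14 117] [710.  -49.2 110. ]
cream [494 279  21  13 153] [571.2 340.  110. ]
cream [495 298  15   7  41] [614.7 342.6 110. ]
cream [ 45 367  47  48 839] [1057.6 -185.8  110. ]
cream [  0 425  42  55 960] [1151.  -169.7  110. ]
```

>>> step_arm:
  steps:
    - [[-0.1, 0.3, 0], [0, 0, 0]]
    - [[0, 0.4, 0], [0, 0, 0]]
    - [[0, 0, 0], [0, 0, 0]]
    - [[0.9, -0.2, -0.6], [0, 0, 0]]
    - [[0.9, 0, -0.6], [0, 0, 0]]

```text
clock: 28.35
tool_pos: [0.5725, -0.0979, 0.0261]
eef_rot: [-0.065, 0.957, 0.018, 0.284]
contact_force: [-0.6, -0.7, -0.9]
opening: 0.501
finger_force: 0.0
```

>>> step_arm:
  steps:
    - [[0, 0, 0], [3.5, 0, 4]]
    - [[0, 0, 0], [3.5, 0, 4]]
    - [[0, 0, 0], [0, 0, 0]]
  claw: -0.45

```text
clock: 28.72
tool_pos: [0.573, -0.0967, 0.026]
eef_rot: [0.018, 0.958, -0.02, 0.285]
contact_force: [-0.4, 0.7, 0.4]
opening: 0.272
finger_force: 0.0
```

```bash
sed -i 's/^    for i in range(1,nn):\n        if stt/&/; s/if stt\[i\]\[4\]>40:/if 0:/' look.py
python3 - <<'E' 
from look import *
import io,contextlib
look('s9')
b=io.StringIO()
with contextlib.redirect_stdout(b): stem('s9',268)
print('\n'.join(b.getvalue().splitlines()[-2:]))
st=sensors.get_state();P=st['tool_pos'];R=Ro.from_quat(st['eef_rot']);M=R.as_matrix(); print('heading',np.degrees(np.arctan2(M[1,2],M[0,2])),'tilt',np.degrees(np.arccos(-M[2,2])),'open',st['opening']*88)
t=snap('top','t9'); cv2.imwrite('pics/m9.png',cv2.resize(t['img'][130:290,260:460],None,fx=3.5,fy=3.5,interpolation=cv2.INTER_CUBIC)[:,:,::-1])
E
```

```text
28.775 [ 0.57311919 -0.09793788  0.02608558] [-0.3 -1.3 -0.2] tip [583.48879285 -98.88978338  10.19328382] psi 87.26318371829693 on pad [584.10409276 -86.01815882   9.82378731]
[ 263  182   26  108 1608] [(182, 270, 272), (194, 264, 280), (206, 267, 278), (218, 268, 279), (230, 268, 280), (242, 266, 283), (254, 269, 280), (266, 268, 285), (278, 264, 287)]
head axis [627.  -90.2 235. ]
heading -5.244917745718764 tilt 33.234249497479425 open 24.216761994584445
```

View pics/m9.png

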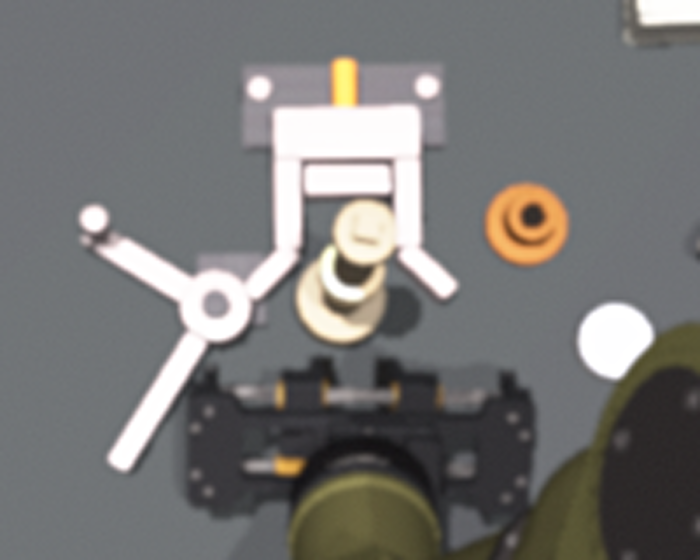

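The top crop shows the foot at about (341,300), just ahead of the mouth and slightly left of the socket centre line (348). The fingertips are at (320,370) and (386,370), and nothing nearby has moved.

```bash
python3 - <<'E' 
from look import *
t=load('t9')
C=lambda x,y,z: np.round(plane(t,260+(x+.5)/3.5-.5,130+(y+.5)/3.5-.5,z)*1000,1)
print('foot',C(341.5,299.5,.03),'head',C(364.5,231.5,.237),'tips',C(320,362,.02),C(386,362,.02),'walls',C(275,200,.03),C(420,200,.03))
st=sensors.get_state();P=st['tool_pos'];R=Ro.from_quat(st['eef_rot'])
T,RT=pose((618.5,-95.7),'B',-1.3,33,0,24,ex=(-8,0,0)); print(T,R.inv().apply(T-P)*100,np.degrees((R.inv()*RT).as_rotvec()))
print('fwd in tool',RT.inv().apply([1,-.0227,0]))
E
```

```text
foot [623.1 -91.   30. ] head [622.4 -89.3 237. ] tips [588.2 -78.   20. ] [ 587.2 -116.4   20. ] walls [682.8 -54.2  30. ] [ 680.7 -138.7   30. ]
[ 0.57018455 -0.09460357  0.02583649] [ 0.28467552  0.41625153 -0.16480605] [-2.24139992  0.19988077 -0.35707344]
fwd in tool [-8.38886619e-01 -6.82365884e-06  5.44779340e-01]
```

>>> step_arm:
  steps:
    - [[-0.3, 0.2, 0.2], [-2, 0, -0.5]]
    - [[-0.3, 0, 0.2], [0, 0, 0]]
    - [[-0.3, 0, 0.2], [0, 0, 0]]
    - [[-0.3, 0, 0.2], [0, 0, 0]]
    - [[-0.3, 0, 0.2], [0, 0, 0]]
    - [[-0.3, 0, 0.2], [0, 0, 0]]

```text
clock: 29.58
tool_pos: [0.594, -0.0967, 0.0258]
eef_rot: [0.01, 0.959, -0.005, 0.284]
contact_force: [-5.6, 0.9, 2.3]
opening: 0.273
finger_force: 2.6
```

>>> step_arm:
  steps:
    - [[-0.3, 0, 0.2], [0, 0, 0]]
    - [[-0.3, 0, 0.2], [0, 0, 0]]

```text
clock: 29.82
tool_pos: [0.6012, -0.0966, 0.0258]
eef_rot: [0.01, 0.959, -0.005, 0.284]
contact_force: [-5.3, 0.7, 3.0]
opening: 0.276
finger_force: 2.6
```

>>> step_arm:
  steps:
    - [[-0.3, 0, 0.2], [0, 0, 0]]
    - [[-0.3, 0, 0.2], [0, 0, 0]]

```text
clock: 30.08
tool_pos: [0.6085, -0.0965, 0.0257]
eef_rot: [0.01, 0.959, -0.005, 0.284]
contact_force: [-4.0, 2.0, 4.0]
opening: 0.275
finger_force: 2.6
```

>>> step_arm:
  steps:
    - [[-0.17, 0, 0.11], [0, 0, 0]]
    - [[-0.17, 0, 0.11], [0, 0, 0]]

```text
clock: 30.32
tool_pos: [0.6134, -0.0975, 0.0259]
eef_rot: [0.011, 0.958, -0.006, 0.285]
contact_force: [-4.6, 1.6, 1.5]
opening: 0.275
finger_force: 2.1
```

>>> step_arm:
  steps:
    - [[-0.17, 0, 0.11], [0, 0, 0]]

```text
clock: 30.45
tool_pos: [0.6159, -0.0983, 0.0259]
eef_rot: [0.011, 0.958, -0.006, 0.286]
contact_force: [-3.6, 0.7, 0.8]
opening: 0.272
finger_force: 1.9
```

>>> step_arm:
  steps:
    - [[-0.17, 0, 0.11], [0, 0, 0]]

```text
clock: 30.58
tool_pos: [0.6182, -0.0987, 0.026]
eef_rot: [0.011, 0.958, -0.006, 0.286]
contact_force: [-3.8, 1.0, 0.0]
opening: 0.276
finger_force: 1.7
```

>>> step_arm:
  steps:
    - [[-0.13, 0, 0.08], [0, 0, 0]]

```text
clock: 30.7
tool_pos: [0.6198, -0.099, 0.0261]
eef_rot: [0.012, 0.958, -0.007, 0.286]
contact_force: [-3.1, -0.1, -0.2]
opening: 0.275
finger_force: 1.6
```

>>> step_arm:
  steps:
    - [[-0.13, 0, 0.08], [0, 0, 0]]

```text
clock: 30.82
tool_pos: [0.6213, -0.099, 0.0261]
eef_rot: [0.012, 0.958, -0.007, 0.286]
contact_force: [-2.6, 0.3, -0.6]
opening: 0.277
finger_force: 1.5
```

>>> step_arm:
  steps:
    - [[-0.13, 0, 0.08], [0, 0, 0]]

```text
clock: 30.95
tool_pos: [0.6228, -0.099, 0.0262]
eef_rot: [0.012, 0.958, -0.007, 0.286]
contact_force: [-3.0, 1.0, -0.6]
opening: 0.269
finger_force: 1.5
```

>>> step_arm:
  steps:
    - [[-0.13, 0, 0.08], [0, 0, 0]]

```text
clock: 31.08
tool_pos: [0.6237, -0.099, 0.026]
eef_rot: [0.012, 0.958, -0.006, 0.285]
contact_force: [-6.4, 0.0, 0.9]
opening: 0.278
finger_force: 2.6
```

>>> step_arm:
  steps:
    - [[-0.13, 0, 0.08], [0, 0, 0]]

```text
clock: 31.2
tool_pos: [0.624, -0.0989, 0.0257]
eef_rot: [0.011, 0.959, -0.006, 0.284]
contact_force: [-8.7, 0.3, 2.1]
opening: 0.276
finger_force: 3.9
```

>>> step_arm:
  steps:
    - [[-0.13, 0, 0.08], [0, 0, 0]]

```text
clock: 31.32
tool_pos: [0.6244, -0.0988, 0.0255]
eef_rot: [0.011, 0.959, -0.006, 0.283]
contact_force: [-12.7, 0.4, 5.5]
opening: 0.274
finger_force: 5.4
```

>>> step_arm:
  steps:
    - [[-0.08, 0, 0.05], [0, 0, 0]]

```text
clock: 31.45
tool_pos: [0.6245, -0.0988, 0.0254]
eef_rot: [0.011, 0.959, -0.006, 0.283]
contact_force: [-12.8, -0.4, 7.4]
opening: 0.276
finger_force: 6.1
```

>>> step_arm:
  steps:
    - [[0, 0, 0], [0, 0, 0]]
    - [[0, 0, 0], [0, 0, 0]]
    - [[0, 0, 0], [0, 0, 0]]
    - [[0, 0, 0], [0, 0, 0]]
    - [[0, 0, 0], [0, 0, 0]]

```text
clock: 32.08
tool_pos: [0.6244, -0.0988, 0.0254]
eef_rot: [0.011, 0.959, -0.006, 0.283]
contact_force: [-12.0, -0.9, 6.2]
opening: 0.275
finger_force: 5.6
```

>>> step_arm:
  steps:
    - [[0.3, 0, -0.2], [0, 0, 0]]
    - [[0.5, 0, -0.5], [0, 0, 0]]
    - [[0.8, 0, -1.5], [0, 0, 0]]
    - [[0.8, 0, -3], [0, 0, 0]]
    - [[0, 0, -4], [0, 0, 0]]
    - [[0, 0, -4], [0, 0, 0]]

```text
clock: 32.83
tool_pos: [0.5368, -0.096, 0.1252]
eef_rot: [0.011, 0.958, -0.007, 0.288]
contact_force: [0.1, 1.1, 1.7]
opening: 0.278
finger_force: 0.0
```

```bash
python3 - <<'E' 
from look import *
import io,contextlib
look('s10')
b=io.StringIO()
with contextlib.redirect_stdout(b): stem('s10',276)
print('\n'.join(b.getvalue().splitlines()[-2:]))
t=snap('top','t10'); st=sensors.get_state(); P=st['tool_pos'];R=Ro.from_quat(st['eef_rot']); print(np.round(st['q'],2))
# pin start/end in robot frame (camera bias y about -1.7mm)
ax=np.array([.6185,-.0195]); psi=np.radians(-1.3)
for a in(0,2.18): th=np.radians(56)+a; print('pin',ax+.08*np.array([np.cos(th),np.sin(th)]))
# approach to pin: tool down, tool y along tangent
th=np.radians(56); tang=th+np.pi/2
def down(ang): # tool y at world angle ang, z down
    y=np.array([np.cos(ang),np.sin(ang),0]);z=np.array([0,0,-1.]); return Ro.from_matrix(np.array([np.cross(y,z),y,z]).T)
for nm,an in(('+',tang),('-',tang-np.pi)):
    pin=ax+.08*np.array([np.cos(th),np.sin(th)])
    c,q=ik(np.array([*pin,.065]),down(an),[st['q'],np.array([-.3,.8,0,1.6,.1,.7,-.5]),np.array([-.3,.8,0,1.6,.1,.7,1.5])],.05); print(nm,c,np.round(q,2))
    e=ax+.08*np.array([np.cos(th+2.18),np.sin(th+2.18)])
    c,q=ik(np.array([*e,.065]),down(an+2.18),[q,np.array([-.3,.8,0,1.6,.1,.7,-.5]),np.array([-.3,.8,0,1.6,.1,.7,1.5])],.05); print('  end',c,np.round(q,2))
E
```

```text
32.875 [ 0.53388694 -0.0957971   0.12806055] [-3.3  0.1  2.1] tip [544.35368047 -96.15849564 112.2075739 ] psi 88.62014380560781 on pad [544.65925916 -83.47240238 112.12012477]
[ 249  191   28  103 1528] [(191, 255, 260), (202, 250, 267), (213, 253, 265), (224, 254, 265), (235, 254, 266), (246, 252, 270), (257, 254, 269), (268, 257, 268), (279, 252, 275), (290, 259, 273)]
head axis [664.2 -97.1 235. ]
[ 0.39  0.86 -0.45  2.42  2.76  0.72 -1.04]
pin [0.66323543 0.04682301]
pin [ 0.53850997 -0.02076329]
+ 8.989984683179563e-21 [ 0.08  1.03 -0.41  1.55  0.57  0.69  1.94]
  end 3.359973590189737e-17 [-0.09  0.9   0.1   1.94 -0.25  0.32 -1.34]
- 1.0632574765202011e-15 [ 0.23  1.12 -0.74  1.55  0.93  0.86 -1.46]
  end 4.113969009402052e-15 [-0.07  0.89  0.06  1.94 -0.16  0.31  1.72]
```

```bash
cat > lev.py <<'E'
from look import *
def down(ang):
    y=np.array([np.cos(ang),np.sin(ang),0]);z=np.array([0,0,-1.]); return Ro.from_matrix(np.array([np.cross(y,z),y,z]).T)
ax=np.array([.6185,-.0195])
def pin(th): return ax+.08*np.array([np.cos(th),np.sin(th)])
E
timeout 200 python3 - <<'E' 
from lev import *
st=sensors.get_state(); P=st['tool_pos'];R=Ro.from_quat(st['eef_rot']); q=st['q']
U=np.array([.53,-.06,.32]); RU=tilt(-10,48)*Rz
A=lin(P,R,U,RU,5); q1,e,a=sim(A,q); print(np.round(q1,2),e,a)
th=np.radians(56); r0=down(th-np.pi/2)
T=np.array([*pin(th),.30]); c,q2=ik(T,r0,[np.array([.23,.8,-.74,1.55,.93,.86,-1.46])],.1); print(c,np.round(q2,2))
n=17
B=[fkx(q1+(q2-q1)*k/n) for k in range(1,n+1)]
for p,r_ in A+B: 
    t=(p+.019*r_.as_matrix()[:,2])*1000
    print(np.round(t).astype(int),round(clear(big((659,-99)),t,r_.as_matrix(),30)),end='; ')
q3,e,a=sim(A+B,q); print(np.round(q3,2),e,a)
C=lin(T,r0,np.array([*pin(th),.062]),r0,6); q4,e,a=sim(A+B+C,q); print(np.round(q4,2),e,a)
Dn=[(np.array([*pin(th+2.2*k/14),.062]),down(th-np.pi/2+2.2*k/14)) for k in range(1,15)]
for k in(5,10,14): print(np.round(sim(A+B+C+Dn[:k],q)[0],2))
r_=rows(A+B,P,R); print(r_[:11]);print(r_[11:])
E
```

```text
[ 0.38  0.44 -0.53  2.41  2.58  0.6  -1.13] 5.004775710405194e-05 0.01354642479596896
1.566573418919717e-05 [ 0.23  0.79 -0.74  1.42  0.56  1.13 -1.19]
[546 -90 150] 95; [545 -83 189] 93; [545 -76 229] 93; [544 -69 268] 103; [544 -62 307] 125; [569 -75 315] 110; [590 -87 321] 97; [608 -98 325] 91; [ 624 -108  328] 88; [ 636 -116  328] 85; [ 645 -121  327] 82; [ 652 -124  323] 76; [ 657 -124  318] 69; [ 660 -119  312] 60; [ 662 -112  305] 52; [ 662 -100  297] 45; [662 -84 290] 43; [662 -64 283] 47; [661 -41 278] 56; [661 -14 276] 70; [660  16 276] 89; [661  48 279] 116; [ 0.21  0.78 -0.71  1.42  0.54  1.12 -1.17] 3.466766832407207e-05 0.010949202116174455
[ 0.14  1.07 -0.54  1.55  0.73  0.74 -1.32] 3.097084159779771e-05 0.009332767465847438
[ 0.2   1.06 -0.68  1.74  0.97  0.72 -0.81]
[ 0.33  1.07 -0.79  1.9   1.18  0.74 -0.2 ]
[ 0.47  1.1  -0.88  1.94  1.26  0.81  0.43]
[[[-2.0, 0.7, -3.3], [1.0, -3.0, 1.5]], [[-2.2, 0.7, -3.2], [1.0, -3.0, 1.0]], [[-2.3, 0.7, -3.1], [1.0, -2.5, 1.5]], [[-2.5, 0.6, -3.0], [1.5, -3.0, 1.5]], [[-2.6, 0.7, -2.9], [1.0, -3.0, 1.5]], [[-2.3, -0.7, 1.5], [3.0, -1.5, 6.5]], [[-2.0, -0.4, 1.4], [3.0, -1.5, 6.5]], [[-1.7, -0.2, 1.3], [2.5, -1.0, 6.5]], [[-1.3, 0.1, 1.3], [3.0, -1.0, 7.0]], [[-0.9, 0.2, 1.1], [3.5, -0.5, 6.5]], [[-0.6, 0.3, 0.9], [3.0, 0.5, 6.5]]]
[[[-0.1, 0.3, 0.8], [3.0, 0.0, 7.0]], [[0.2, 0.4, 0.6], [3.5, 1.0, 6.5]], [[0.7, 0.2, 0.4], [4.0, 1.0, 6.0]], [[1.0, 0.2, 0.3], [3.5, 2.0, 6.0]], [[1.3, 0.1, 0.1], [4.0, 1.5, 6.0]], [[1.6, -0.1, -0.1], [4.5, 2.5, 5.5]], [[2.0, -0.4, -0.2], [4.5, 2.5, 5.5]], [[2.1, -0.6, -0.4], [5.0, 3.0, 5.0]], [[2.4, -0.8, -0.4], [5.0, 3.0, 4.5]], [[2.5, -1.1, -0.6], [5.0, 3.0, 4.5]], [[2.6, -1.3, -0.7], [5.5, 3.5, 4.0]]]
```

>>> step_arm:
  steps:
    - [[-2, 0.7, -3.3], [1, -3, 1.5]]
    - [[-2.2, 0.7, -3.2], [1, -3, 1]]
    - [[-2.3, 0.7, -3.1], [1, -2.5, 1.5]]
    - [[-2.5, 0.6, -3], [1.5, -3, 1.5]]
    - [[-2.6, 0.7, -2.9], [1, -3, 1.5]]
    - [[-2.3, -0.7, 1.5], [3, -1.5, 6.5]]
    - [[-2, -0.4, 1.4], [3, -1.5, 6.5]]
    - [[-1.7, -0.2, 1.3], [2.5, -1, 6.5]]
    - [[-1.3, 0.1, 1.3], [3, -1, 7]]
    - [[-0.9, 0.2, 1.1], [3.5, -0.5, 6.5]]
    - [[-0.6, 0.3, 0.9], [3, 0.5, 6.5]]
  claw: -0.32

```text
clock: 34.3
tool_pos: [0.6361, -0.1135, 0.3362]
eef_rot: [0.445, 0.794, -0.033, 0.413]
contact_force: [0.4, -0.1, -0.1]
opening: 0.338
finger_force: 0.0
```

>>> step_arm:
  steps:
    - [[-0.1, 0.3, 0.8], [3, 0, 7]]
    - [[0.2, 0.4, 0.6], [3.5, 1, 6.5]]
    - [[0.7, 0.2, 0.4], [4, 1, 6]]
    - [[1, 0.2, 0.3], [3.5, 2, 6]]
    - [[1.3, 0.1, 0.1], [4, 1.5, 6]]
    - [[1.6, -0.1, -0.1], [4.5, 2.5, 5.5]]
    - [[2, -0.4, -0.2], [4.5, 2.5, 5.5]]
    - [[2.1, -0.6, -0.4], [5, 3, 5]]
    - [[2.4, -0.8, -0.4], [5, 3, 4.5]]
    - [[2.5, -1.1, -0.6], [5, 3, 4.5]]
    - [[2.6, -1.3, -0.7], [5.5, 3.5, 4]]
    - [[0, 0, 0], [0, 0, 0]]

```text
clock: 35.8
tool_pos: [0.6625, 0.0473, 0.295]
eef_rot: [0.883, 0.469, 0.007, 0.003]
contact_force: [-0.1, -0.8, 0.9]
opening: 0.343
finger_force: 0.0
```

```bash
timeout 200 python3 - <<'E' 
from lev import *
st=sensors.get_state(); P=st['tool_pos'];R=Ro.from_quat(st['eef_rot']); print(st['clock'],P,np.round(st['q'],2),np.round(R.as_matrix(),2))
s=snap('scene','s11'); w=snap('wrist','w11')
# pin in the wrist and scene: expected pixels
th=np.radians(56); print('exp px scene',proj(s,[*pin(th),.08]),'wrist',proj(w,[*pin(th),.08]))
T=np.array([*pin(th),.10]);r0=down(th-np.pi/2); A=lin(P,R,T,r0,5); print(sim(A,st['q'])); print(rows(A,P,R))
im=np.zeros((300,800,3),np.uint8); im[:,:400]=cv2.resize(w['img'],(400,300)); im[:,400:]=cv2.resize(s['img'][190:340,230:430],(400,300)); cv2.imwrite('pics/m11.png',im[:,:,::-1])
E
```

```text
35.8 [0.66247581 0.04726386 0.29495637] [ 0.14  0.74 -0.56  1.39  0.42  1.11 -1.08] [[ 0.56  0.83  0.01]
 [ 0.83 -0.56  0.  ]
 [ 0.01  0.01 -1.  ]]
exp px scene (np.float64(331.3537876088291), np.float64(282.7433292112844)) wrist (np.float64(311.37843327076365), np.float64(216.30282552947602))
(array([ 0.09007979,  0.98619165, -0.44120934,  1.54032144,  0.5546892 ,
        0.74241546, -1.18207905]), np.float64(2.7378876918970463e-05), np.float64(0.007989020521699138))
[[[-0.0, -0.0, 3.9], [0.0, -0.0, -0.0]], [[-0.1, -0.1, 3.9], [0.5, -0.0, -0.0]], [[-0.0, 0.1, 3.9], [-0.0, -0.5, -0.0]], [[-0.0, -0.0, 3.9], [0.0, 0.0, -0.0]], [[-0.0, -0.0, 3.9], [0.0, -0.0, -0.0]]]
```

View pics/m11.png

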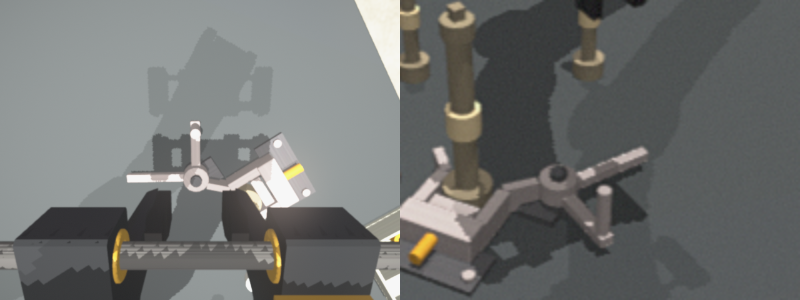

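The wrist panel shows the pin top at about (196,127), centred between the fingertips at (150,195) and (240,195). The scene panel shows the stem seated upright in the socket and the pin at (605,187), as predicted. A quick ray check comes first, then the descent.

```bash
python3 - <<'E' 
from lev import *
s=load('s11');w=load('w11')
print(plane(s,332.5,283.5,.08),plane(w,313.5,203,.08),plane(w,315,288,.044)); print(w['position'],w['fx'])
hsv=w['img'][185:235,295:335].mean(2); print((hsv[::4,::4]).astype(int))
E
```

```text
[0.66426446 0.04956111 0.08      ] [0.67070906 0.05479596 0.08      ] [ 0.6236972  -0.01758418  0.044     ]
[0.70141465 0.10596461 0.42145974] 432.23455175498543
[[139 140 140 139 139 140 140 139 139 140]
 [140 140 140 140 139 140 139 140 140 140]
 [140 140 140 152 157 158 137 140 140 139]
 [140 140 148 241 164 213 225 140 140 140]
 [140 140 140 144 143 137 174 140 140 140]
 [139 140 139 143 153 140 121 119 141 140]
 [139 140 139 241 247 247 176 103 139 140]
 [136 134 147 246 247 246 244 114 140 140]
 [ 92  93 105 246 246 246 239 140 140 141]
 [ 93  93  95 204 243 245 235 138 138 138]
 [ 92  93  94 185 184 232 214  94  94  93]
 [ 93  92  94 183 184 191 162  93  93  99]
 [ 92  93  93 184 184 190 163  93  94 107]]
```

>>> step_arm:
  steps:
    - [[0, 0, 3.9], [0, 0, 0]]
    - [[0, 0, 3.9], [0.5, 0, 0]]
    - [[0, 0, 3.9], [0, -0.5, 0]]
    - [[0, 0, 3.9], [0, 0, 0]]
    - [[0, 0, 3.9], [0, 0, 0]]
    - [[0, 0, 3.6], [0, 0, 0]]
    - [[0, 0, 0], [0, 0, 0]]

```text
clock: 36.78
tool_pos: [0.6602, 0.0464, 0.0615]
eef_rot: [0.883, 0.47, -0.003, 0.001]
contact_force: [-0.3, -0.6, 0.3]
opening: 0.339
finger_force: 0.0
```

```bash
timeout 200 python3 - <<'E' 
from lev import *
st=sensors.get_state(); P=st['tool_pos'];R=Ro.from_quat(st['eef_rot']); print(P,st['contact_force'],np.round(st['q'],2))
th=np.radians(56); n=15
# tool centre leads: trailing pad must touch pin -> centre ahead by 8 mm along tangent
def c(a): return pin(a)+.008*np.array([-np.sin(a),np.cos(a)])
W=[(np.array([*c(th+2.18*k/n),.062]),down(th-np.pi/2+2.18*k/n)) for k in range(0,n+1)]
r_=rows(W,P,R); print(r_[:8]);print(r_[8:]); print(np.round(sim(W,st['q'])[0],2), W[-1][0])
E
```

```text
[0.66021357 0.04636611 0.06153115] [-0.34619071 -0.58324734  0.31352995] [ 0.08  1.02 -0.43  1.55  0.59  0.71 -1.22]
[[[0.2, -0.6, -0.0], [-0.0, 0.5, 0.0]], [[-0.2, -1.1, -0.0], [-0.0, -0.0, -8.5]], [[-0.2, -1.2, -0.0], [-0.0, -0.0, -8.0]], [[-0.2, -1.1, -0.0], [-0.0, -0.0, -8.5]], [[-0.2, -1.2, -0.0], [0.0, -0.0, -8.5]], [[-0.2, -1.1, -0.0], [0.0, -0.0, -8.0]], [[-0.2, -1.2, -0.1], [0.0, -0.0, -8.5]], [[-0.2, -1.1, 0.0], [0.0, -0.0, -8.5]]]
[[[-0.2, -1.2, 0.0], [0.0, -0.0, -8.0]], [[-0.2, -1.1, 0.0], [0.0, -0.0, -8.5]], [[-0.2, -1.2, 0.0], [0.0, -0.0, -8.5]], [[-0.2, -1.1, 0.0], [0.0, -0.0, -8.0]], [[-0.2, -1.2, 0.0], [0.0, -0.0, -8.5]], [[-0.2, -1.1, 0.0], [0.0, -0.0, -8.0]], [[-0.2, -1.2, 0.0], [0.0, 0.0, -8.5]], [[-0.2, -1.1, 0.0], [0.0, 0.0, -8.5]]]
[ 0.44  1.06 -0.79  1.94  1.21  0.73  0.47] [ 0.5386363  -0.02876229  0.062     ]
```

>>> step_arm:
  steps:
    - [[0.2, -0.6, 0], [0, 0, 0]]
    - [[-0.2, -1.1, 0], [0, 0, -8.5]]
    - [[-0.2, -1.2, 0], [0, 0, -8]]
    - [[-0.2, -1.1, 0], [0, 0, -8.5]]
    - [[-0.2, -1.2, 0], [0, 0, -8.5]]
    - [[-0.2, -1.1, 0], [0, 0, -8]]
    - [[-0.2, -1.2, 0], [0, 0, -8.5]]
    - [[-0.2, -1.1, 0], [0, 0, -8.5]]

```text
clock: 37.78
tool_pos: [0.5834, 0.0536, 0.0667]
eef_rot: [0.539, 0.842, 0.003, 0.003]
contact_force: [2.4, 3.1, -2.7]
opening: 0.341
finger_force: 1.6
```

```bash
timeout 200 python3 - <<'E' 
from lev import *
st=sensors.get_state(); P=st['tool_pos'];R=Ro.from_quat(st['eef_rot']); print(P,st['contact_force'],np.round(st['q'],2),st['finger_force'])
th=np.radians(56); n=15
def c(a,e=.008): return pin(a)+e*np.array([-np.sin(a),np.cos(a)])
W=[(np.array([*c(th+2.18*k/n),.062]),down(th-np.pi/2+2.18*k/n)) for k in range(8,n)]
print(rows(W,P,R))
E
```

```text
[0.58339207 0.05358502 0.06673677] [ 2.38382979  3.10703289 -2.68140589] [ 0.18  0.99 -0.62  1.81  0.92  0.66 -0.56] 1.6491915844380856
[[[-0.3, -1.8, 0.5], [0.5, 0.0, -8.0]], [[-0.2, -1.1, -0.0], [0.0, 0.0, -8.0]], [[-0.2, -1.2, -0.0], [-0.0, 0.0, -8.5]], [[-0.2, -1.1, -0.0], [-0.0, 0.0, -8.5]], [[-0.2, -1.2, -0.0], [-0.0, 0.0, -8.0]], [[-0.2, -1.1, -0.0], [-0.0, 0.0, -8.5]], [[-0.2, -1.2, -0.0], [-0.0, 0.0, -8.5]]]
```

Pushing the lever takes about 4 N, as it should. I'll keep going round the arc.

>>> step_arm:
  steps:
    - [[-0.2, -1.5, 0.3], [0, 0, -8]]
    - [[-0.2, -1.2, 0], [0, 0, -8]]
    - [[-0.2, -1.2, 0], [0, 0, -8.5]]
    - [[-0.2, -1.1, 0], [0, 0, -8.5]]
    - [[-0.2, -1.2, 0], [0, 0, -8]]
    - [[-0.2, -1.1, 0], [0, 0, -8.5]]

```text
clock: 38.52
tool_pos: [0.5408, -0.0036, 0.064]
eef_rot: [0.137, 0.991, 0.002, 0.004]
contact_force: [1.8, 2.6, 0.9]
opening: 0.339
finger_force: 1.5
```

```bash
timeout 200 python3 - <<'E' 
from lev import *
st=sensors.get_state(); P=st['tool_pos'];R=Ro.from_quat(st['eef_rot']); M=R.as_matrix();print(P,st['contact_force'],st['finger_force'],np.degrees(np.arctan2(M[1,1],M[0,1])))
# pin estimate from trailing pad: pad at +y*opening/2 from centre, pin centre 7mm inside
pp=P[:2]+M[:2,1]*(st['opening']*.044-.007); v=pp-ax; print('pin angle rad travelled',np.arctan2(v[1],v[0])%6.283-np.radians(56),np.hypot(*v))
th=np.radians(56); n=15
def c(a,e=.008): return pin(a)+e*np.array([-np.sin(a),np.cos(a)])
W=[(np.array([*c(th+a),.062]),down(th-np.pi/2+a)) for a in(1.95,2.07,2.18,2.22)]
print(rows(W,P,R))
E
```

```text
[ 0.54076233 -0.00364633  0.06400276] [1.77967737 2.56823202 0.9428126 ] 1.542678284458816 74.27674162053442
pin angle rad travelled 1.862933229132727 0.0791536037263508
[[[0.0, -0.7, 0.2], [0.5, 0.5, -3.5]], [[-0.1, -1.0, 0.0], [-0.0, -0.0, -7.0]], [[-0.2, -0.8, 0.0], [-0.0, -0.0, -6.0]], [[-0.0, -0.3, 0.0], [-0.0, -0.0, -2.5]]]
```

>>> step_arm:
  steps:
    - [[0, -0.7, 0.1], [0, 0, -3.5]]
    - [[-0.1, -1, 0], [0, 0, -7]]
    - [[-0.2, -0.8, 0], [0, 0, -6]]

```text
clock: 38.9
tool_pos: [0.539, -0.0256, 0.063]
eef_rot: [-0.007, 1.0, 0.004, 0.005]
contact_force: [2.7, 15.7, -9.5]
opening: 0.339
finger_force: 8.3
```

>>> step_arm:
  steps:
    - [[0, -0.3, 0], [0, 0, 0]]

```text
clock: 39.02
tool_pos: [0.539, -0.0257, 0.0629]
eef_rot: [-0.006, 1.0, 0.007, 0.005]
contact_force: [1.9, 16.9, -7.6]
opening: 0.343
finger_force: 8.2
```

>>> step_arm:
  steps:
    - [[0, -0.2, 0], [0, 0, 0]]

```text
clock: 39.15
tool_pos: [0.539, -0.0258, 0.0628]
eef_rot: [-0.007, 1.0, 0.008, 0.005]
contact_force: [1.6, 19.0, -9.6]
opening: 0.341
finger_force: 9.3
```

>>> step_arm:
  steps:
    - [[0, 0.4, 0], [0, 0, 0]]
    - [[0, 0.4, 0], [0, 0, 0]]
    - [[0, 0.4, 0], [0, 0, 0]]
    - [[0, 0, 0], [0, 0, 0]]

```text
clock: 39.65
tool_pos: [0.5363, -0.0241, 0.0606]
eef_rot: [-0.003, 1.0, -0.001, 0.001]
contact_force: [0.1, -1.4, -0.7]
opening: 0.34
finger_force: 0.0
```

```bash
python3 - <<'E' 
from lev import *
st=sensors.get_state(); P=st['tool_pos'];M=Ro.from_quat(st['eef_rot']).as_matrix();print(P,st['contact_force'],st['finger_force'],M[:,1])
pp=np.array([.539,-.0258])+M[:2,1]*(st['opening']*.044-.007); v=pp-ax; print('travelled',np.arctan2(v[1],v[0])%6.283-np.radians(56)); print('pin est',pp,'gap now: rel y',(pp-P[:2])@M[:2,1])
E
```

```text
[ 0.53627416 -0.02407459  0.06056573] [ 0.10309673 -1.37159259 -0.7126992 ] 0.0 [-0.00693215  0.9999732  -0.00235373]
travelled 2.1431015074233257
pin est [ 0.53894468 -0.0178206 ] gap now: rel y 0.00623531467029953
```

>>> step_arm:
  steps:
    - [[0, 0.4, -0.5], [0, 0, 0]]
    - [[0, 0, -3], [0, 0, 0]]
    - [[0, 0, -4], [0, 0, 0]]
    - [[0, 0, -4], [0, 0, 0]]
    - [[0, 0, -4], [0, 0, 0]]
    - [[0, 0, -3], [0, 0, 0]]
    - [[0, 0, 0], [0, 0, 0]]

```text
clock: 40.52
tool_pos: [0.5367, -0.019, 0.2472]
eef_rot: [-0.003, 1.0, -0.0, 0.003]
contact_force: [-0.1, -0.5, 0.5]
opening: 0.343
finger_force: 0.0
```

```bash
python3 - <<'E' 
from lev import *
st=sensors.get_state(); print(st['clock'],st['tool_pos'],st['contact_force'])
s=snap('scene','s12');t=snap('top','t12')
im=np.zeros((450,800,3),np.uint8); im[:,:400]=cv2.resize(s['img'][120:345,180:380],(400,450)); im[:,400:]=cv2.resize(t['img'][130:355,270:470],(400,450)); cv2.imwrite('pics/m12.png',im[:,:,::-1])
E
```

```text
40.525 [ 0.53671786 -0.0189874   0.24724868] [-0.08375741 -0.49474602  0.54016917]
```

View pics/m12.png

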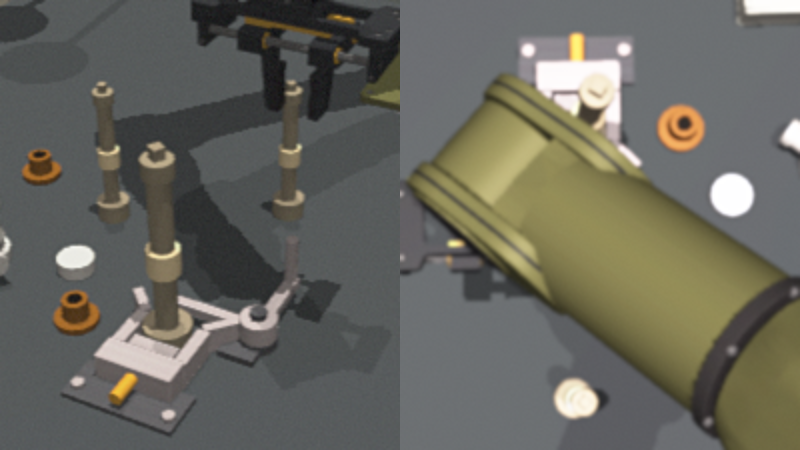

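The left panel shows the stem upright in the socket at (165,330). The keeper bar lies across the mouth behind the foot, from (170,298) to (240,322). Both small stems and the loose parts are in place, and the robot is clear.

```bash
python3 -c "
from h import *
print(finish_job())"
```

```text
the job is handed in; nothing more can be done
None
```

The job is handed in at about 40.5 s: the stem was slid upright into the socket and held against the stop at about 12 N (14 N total on the gripper) for 0.6 s, then the lever was turned to its end stop so the keeper bar closes the mouth. The robot is clear, and the parts in view in the last pictures (not the spool, spanner or second gland follower) look undisturbed.

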